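# Unstack the test modules and set the supply on spacer sticks

## Task

Take the stack of three metal modules apart: stand the small square attenuator with the knob centred on the board with the square rubber mat, and the narrow filter centred on the board with the long rubber mat, each lined up with its mat. Lay the two wooden sticks on top of the fixed amplifier, one centred along each of its two dark rubber strips, and set the wide grey supply module centred on the two sticks, its length along the amplifier's length, so that air can pass under it. Everything stays upright and is let go, and the mug and the parts bin are left where they are.

Things in the scene. Friction and masses are not known exactly. Their poses are not given: they have to be found in the camera images.
- attenuator_c (a point): Step attenuator, loose, top of the stack: bare aluminium box 46 x 46 mm and 34 mm high with a round black knob (22 mm across, 12 mm high) on top. Point: centre of the box, 17 mm above its underside. Axes: x and y along the sides, z up. About 0.2 kg.
- filter_c (a point): Filter module, loose, middle of the stack, under the attenuator: bare aluminium box 100 (its x) x 40 (its y) mm and 34 mm high, with a brass connector sticking out 10 mm from the middle of each end (120 mm overall). Point: centre of the box, 17 mm above its underside. z up. About 0.28 kg.
- supply_c (a point): Supply module, loose, bottom of the stack, standing on the bench: grey painted box 130 (its x) x 62 (its y) mm and 40 mm high, with two short terminals on its -x end. Point: centre of the box, 20 mm above its underside. z up. About 0.5 kg.
- stick_a_c (a point): Wooden spacer stick, loose, lying on the bench: 100 mm long (its x) with a square section of 15 x 15 mm. Point: its centre. The two sticks are alike and either may go on either strip. About 18 g.
- stick_b_c (a point): The other wooden spacer stick, the same in all.
- amplifier_top (a point): Amplifier, fixed: grey box 180 (its x) x 110 (its y) mm and 60 mm high, with connectors sticking out 13 mm from both short ends. On its flat top: vent slots in the middle, and on either side of them a flush dark rubber strip 22 mm wide that runs across the amplifier (along its y, 106 mm long); the strips' centre lines lie at x = +40 and -40 mm from the amplifier's middle. Point: middle of the top face, 60 mm above the bench. z up.
- board_square_mat (a point): Wooden board, fixed, 150 (its x) x 90 (its y) mm, 15 mm thick, with a flush square dark rubber mat 66 x 66 mm in its middle: the attenuator's place. Point: centre of the mat on the board's top face, 15 mm above the bench. z up.
- board_long_mat (a point): Wooden board, fixed, same size (150 along its x, 90 along its y, 15 mm thick), with a flush long dark rubber mat 126 (along its x) x 56 mm in its middle: the filter's place. Point: centre of the mat on the board's top face, 15 mm above the bench. z up.
- mug: White mug, loose, 80 mm across and 90 mm high, handle towards its +y; to be left alone. Origin: centre of its underside.
- bin: Open black parts bin with adapters in it, loose, 80 (x) x 110 (y) mm, 45 mm high; to be left alone. Origin: centre of its underside.
Things that resemble listed ones, but are neither listed nor needed, are in the scene too. What is shaped like the part that bears stick_b_c but purple or red is not meant.

How it is judged:
By the outcome, as a careful person would: the job done as asked, in the order asked, and still so for the second after the job is handed in, with the robot touching nothing.
It also fails if it takes over 138 s, if anything falls off the work surface, if the arm or the gripper's body presses on something with over 40 N, if the wrist force passes 120 N, or if a joint passes its speed limit or range.

## Robot

A 7-joint arm with a two-finger parallel gripper is mounted at the origin on the work surface. World frame = base frame: x ahead of the robot, y to its left, z up, the work surface at z = 0. Lengths are in m, angles in rad, forces in N, time in s.
With the tool pointing down it reaches from about 0.425 to 0.925 m from the base axis. Payload 6.8 kg.
Tool frame: the origin (TCP) lies between the finger pads; the fingertips stand 22 mm ahead of it and the grasp point (between the pads) lies 3 mm ahead of it; z points along the fingers, y is the direction in which the jaws open and shut (so a half turn about z gives the same grasp; the last joint's range is limited). The gripper opens to 85 mm and grips with 20 to 120 N. Pads are 22 mm wide; open, the fingers measure 114 mm over their backs; the gripper's body (76 mm by 85 mm) begins 54 mm behind the grasp point. The pads swing forward as they close: fully open they stand 13 mm farther back than shut.
Start: joints at [1.192, 0.477, 0.022, 1.555, -0.011, 1.109, -0.083], TCP at [0.181, -0.65, 0.253] pointing down, gripper open.
Joint ranges: [-2.96, 2.96], [-0.34, 2.1], [-1.41, 1.46], [0.24, 2.44], [-1.37, 4.51], [0.17, 1.92], [-2.96, 2.96]. Speed limits (rad/s): [2.39, 2.39, 3.14, 3.14, 3.14, 3.14, 3.14].

## Interface

Orientations are given as a unit quaternion [w, x, y, z].
In Python, from station import bot gives the robot as it stands. The module is installed in compiled form; this text tells all that it offers.
- The arm moves only by the tool drive_tool, never from a script. Its argument "series" is one flat list of numbers, 7 for each row, row after row: the opening, from -1 (shut) to 1 (fully open), then the shift along the tool's x, y, z in mm, then the turn, a rotation vector about the tool's x, y, z in rad. In form: [jaw, x, y, z, wx, wy, wz, jaw, x, y, z, wx, wy, wz, ...]. A call has 1 to 12 rows; each row shifts and turns the commanded pose from where the row before left it, along the tool's axes as they then stand; what a row does not reach is not made up. A row lasts 1/8 s, in which the tool goes at most 62.5 mm and 10.7 degrees, less where a joint would pass 70% of its speed; a pose out of reach is approached as far as the arm can. A call with a gripper value outside its range is refused whole. The fingers move at their own pace and stop on an object; "force" is the grip in N (left out, the last holds). Time passes only in rows, so rows that do not move let the fingers close. It gives the time, the measured TCP pose, the force and the opening at its end, in the units of the state.
- bot.get_obs(): the state, without advancing time (a new reading comes with each control period).
- bot.read_camera(name): name is "scene" or "side" or "wrist"; returns a dict with "pixels" (384x512x3 uint8, blue, green, red), "camera_matrix" (3x3 intrinsics, pixels), "rvec" (rotation vector, rad) and "tvec" (3), from world to camera coordinates, as OpenCV has them. Camera axes: x right, y down, z forward; pixel columns grow to the right and rows downward; lengths in m; the calibration is good to about 2 mm. The wrist camera is an equidistant fisheye: a pixel r from the principal point sees the ray r / f radians off the axis. A picture is of the moment at which its call begins. There is no depth.
- bot.hand_in(): hands the job in, once; it reports no verdict.
The state is a dict: "t": time; "q": joint angles; "joint_vel": joint speeds; "joint_torque": joint torques, N m; "eef_pos": TCP position; "tool_rot": TCP orientation; "contact_force": force on the tool from outside, world axes, zero at the start; "torque": the same for the moment, N m; "gripper_width": opening from 0.0 (shut) to 1.0 (fully open).
Only numpy, scipy, OpenCV 4.12 (cv2) and the standard library are available. Lean on these libraries where they do the work, as an engineer would, in place of code of your own. Each camera call takes 0.05 s, during which the arm holds its last target. There are 200 camera calls.

## Working session

There is one attempt and no reset: what is moved stays moved. The work goes in short steps, Python scripts to look and compute and a tool call to move; the robot and the scene stay as the last step left them, time stands still between calls to the robot, and variables do not carry over. Pictures are saved under pics/ and viewed, about 12 in all and at most 16, crops included, and the job is handed in when it is done.

Besides the shell and the picture viewer there is one more tool, called after ">>>" by a JSON object that holds its "op" and its "data", one argument or row to a line. drive_tool: Moves the arm, as the interface text tells. Its arguments: {"type":"object","properties":{"series":{"type":"array"},"force":{"type":"number"}},"required":["series"]}

```bash
mkdir -p pics; cat > h.py <<'E'
import cv2, numpy as np
from station import bot
from scipy.spatial.transform import Rotation as R
def snap(n,tag,):
    c=bot.read_camera(n); cv2.imwrite(f'pics/{tag}.png',c['pixels'])
    np.savez(f'pics/{tag}.npz',**{k:np.array(v) for k,v in c.items()}); return c
def load(tag): return dict(np.load(f'pics/{tag}.npz'))
def ray(c,u,v,fish=False):
    K=c['camera_matrix']; Rm=cv2.Rodrigues(np.array(c['rvec'],float))[0]; t=np.array(c['tvec'],float).ravel()
    x=(u-K[0,2])/K[0,0]; y=(v-K[1,2])/K[1,1]
    if fish:
        r=np.hypot(x,y); s=np.sin(r)/r if r>1e-9 else 1; d=np.array([x*s,y*s,np.cos(r)])
    else: d=np.array([x,y,1.])
    return -Rm.T@t, Rm.T@d
def onz(c,u,v,z,fish=False):
    o,d=ray(c,u,v,fish); return o+d*(z-o[2])/d[2]
def proj(c,p,fish=False):
    K=c['camera_matrix']; Rm=cv2.Rodrigues(np.array(c['rvec'],float))[0]; q=Rm@np.array(p,float)+np.array(c['tvec'],float).ravel()
    if fish:
        th=np.arctan2(np.hypot(q[0],q[1]),q[2]); k=th/np.hypot(q[0],q[1]); x,y=q[0]*k,q[1]*k
    else: x,y=q[0]/q[2],q[1]/q[2]
    return np.array([K[0,0]*x+K[0,2],K[1,1]*y+K[1,2]])
E
python3 - <<'E'
from h import *
ims=[]
for n in ['scene','side','wrist']:
    c=snap(n,n+'0'); o,d=ray(c,256,192,n=='wrist'); print(n,c['camera_matrix'].tolist(),o,d)
print(bot.get_obs())
for n in ['scene','side','wrist']:
    cv2.imwrite(f'pics/{n}0b.png',cv2.resize(cv2.imread(f'pics/{n}0.png'),(800,600),interpolation=cv2.INTER_CUBIC))
E
```

```text
scene [[394.9817813886877, 0.0, 249.6087126279234], [0.0, 394.9817813886877, 189.67532879975946], [0.0, 0.0, 1.0]] [ 1.06987272 -0.51836824  0.90410516] [-0.51907263  0.43888721 -0.73364712]
side [[466.6417687394191, 0.0, 255.04955138032415], [0.0, 466.6417687394191, 190.6482517163569], [0.0, 0.0, 1.0]] [-0.01307725  0.64490493  0.93427435] [ 0.41386504 -0.56817883 -0.71126724]
wrist [[297.3186396354542, 0.0, 252.5406454920156], [0.0, 297.3186396354542, 193.0385532009404], [0.0, 0.0, 1.0]] [ 0.24610197 -0.62996377  0.37433787] [-0.25235616 -0.0805846  -0.96427304]
{'t': 0.15, 'q': array([ 1.19188899,  0.4776188 ,  0.02231546,  1.55619939, -0.01147536,
        1.10932973, -0.08310197]), 'joint_vel': array([-0.00045042, -0.00212989,  0.00018616, -0.00235354,  0.00164205,
       -0.00017211,  0.00107415]), 'joint_torque': array([ 2.43531766e-03, -5.96926010e+01,  1.60994075e+00, -2.81488341e+01,
        1.25682901e-02,  6.54743591e-03,  3.11559802e-05]), 'eef_pos': array([ 0.18046315, -0.6499868 ,  0.25255324]), 'tool_rot': array([-6.97870904e-04,  9.90842971e-01,  1.35017400e-01, -1.49495686e-04]), 'contact_force': array([-0.91415505, -0.36621751, -0.18593132]), 'torque': array([ 0.02124313,  0.03262334, -0.04544688]), 'gripper_width': 1.0005352246957502}
```

View pics/scene0b.png

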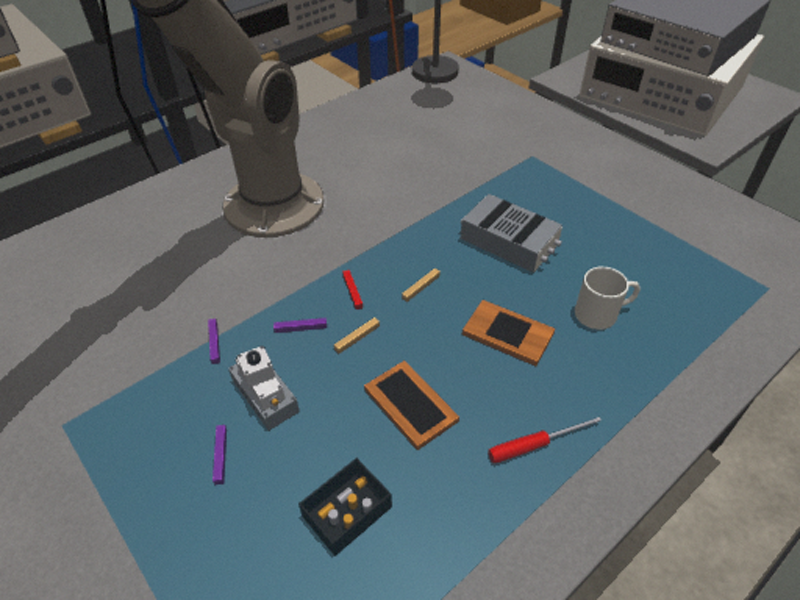

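View pics/side0b.png

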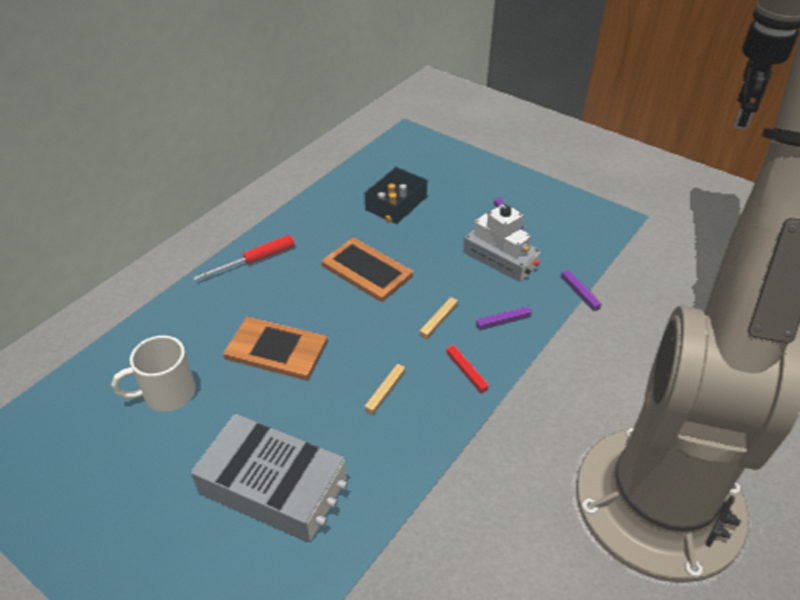

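The two tan sticks (scene 421,284 and 357,334) are the wooden ones; three purple (213,340; 300,325; 219,453) and one red (352,289) are look-alikes. The stack is at (262,385), the square-mat board at (509,331), the long-mat board at (411,402) and the amplifier at (511,232).

```bash
python3 - <<'E'
from h import *
S=load('scene0');D=load('side0')
f=lambda U:(U+.5)/1.5625-.5
def P(n,z,s,d):
    print(n)
    for c,pts in((S,s),(D,d)):
        a=[onz(c,f(u),f(v),z)[:2] for u,v in pts]; m=np.mean(a,0); print('  ',np.round(m,3),np.round([np.append(x,0)[:2] for x in a],3).tolist(), [round(float(np.linalg.norm(a[i]-a[i-1])),3) for i in range(len(a))])
P('amp',.06,[(490,197),(563,230),(531,264),(461,230)],[(236,416),(344,463),(308,528),(194,478)])
P('sq',.015,[(487,301),(554,332),(537,362),(463,331)],[(245,318),(327,331),(308,376),(225,347)])
P('long',.015,[(404,363),(458,410),(417,445),(366,388)],[(352,240),(412,270),(383,297),(323,263)])
P('stickA',.015,[(437,270),(404,296)],[(402,367),(369,410)])
P('stickB',.015,[(377,320),(335,348)],[(455,300),(423,333)])
P('knob',.12,[(254,354)],[(506,209)])
P('knob',.108,[(254,358)],[(506,213)])
P('supply bottom corners',0.0,[(265,426),(298,407)],[(465,250),(520,278)])
P('mug',.09,[(606,282)],[(160,352)])
P('bin',.045,[(357,461),(391,491),(335,544),(301,509)],[(397,169),(427,183),(395,208),(366,196)])
E
```

```text
amp
   [0.471 0.29 ] [[0.368, 0.337], [0.544, 0.37], [0.568, 0.243], [0.405, 0.212]] [0.131, 0.179, 0.129, 0.166]
   [0.445 0.316] [[0.546, 0.28], [0.37, 0.247], [0.346, 0.349], [0.518, 0.387]] [0.11, 0.179, 0.105, 0.176]
sq
   [0.634 0.117] [[0.554, 0.14], [0.69, 0.177], [0.715, 0.1], [0.577, 0.051]] [0.092, 0.141, 0.081, 0.146]
   [0.629 0.115] [[0.711, 0.106], [0.578, 0.044], [0.539, 0.137], [0.69, 0.174]] [0.07, 0.147, 0.1, 0.156]
long
   [ 0.629 -0.125] [[0.561, -0.081], [0.695, -0.077], [0.699, -0.173], [0.559, -0.167]] [0.085, 0.134, 0.096, 0.14]
   [ 0.623 -0.122] [[0.694, -0.165], [0.551, -0.166], [0.551, -0.078], [0.695, -0.081]] [0.084, 0.142, 0.088, 0.144]
stickA
   [0.432 0.076] [[0.426, 0.126], [0.437, 0.027]] [0.1, 0.1]
   [0.424 0.081] [[0.429, 0.031], [0.419, 0.131]] [0.1, 0.1]
stickB
   [ 0.452 -0.104] [[0.45, -0.053], [0.453, -0.155]] [0.101, 0.101]
   [ 0.445 -0.099] [[0.445, -0.148], [0.445, -0.05]] [0.099, 0.099]
knob
   [ 0.45  -0.304] [[0.45, -0.304]] [0.0]
   [ 0.446 -0.305] [[0.446, -0.305]] [0.0]
knob
   [ 0.447 -0.305] [[0.447, -0.305]] [0.0]
   [ 0.447 -0.309] [[0.447, -0.309]] [0.0]
supply bottom corners
   [ 0.502 -0.306] [[0.499, -0.338], [0.504, -0.274]] [0.064, 0.064]
   [ 0.45  -0.284] [[0.512, -0.287], [0.387, -0.282]] [0.125, 0.125]
mug
   [0.707 0.282] [[0.707, 0.282]] [0.0]
   [0.704 0.278] [[0.704, 0.278]] [0.0]
bin
   [ 0.712 -0.323] [[0.672, -0.273], [0.743, -0.265], [0.752, -0.374], [0.68, -0.381]] [0.109, 0.071, 0.11, 0.073]
   [ 0.699 -0.316] [[0.739, -0.371], [0.661, -0.369], [0.664, -0.264], [0.733, -0.26]] [0.111, 0.078, 0.105, 0.069]
```

```bash
python3 - <<'E'
from h import *
a=load('scene0')['pixels'][205:285,130:210]; b=load('side0')['pixels'][115:195,280:360]
cv2.imwrite('pics/st.png',np.hstack([cv2.resize(x,(400,400),interpolation=cv2.INTER_CUBIC) for x in (a,b)]))
E
```

```text
(no output)
```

View pics/st.png

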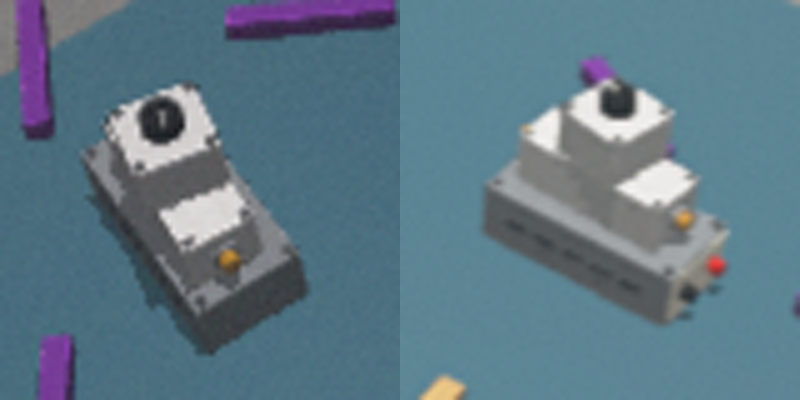

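```bash
cat >> h.py <<'E'
def pose():
    o=bot.get_obs(); q=o['tool_rot']; return o,np.array(o['eef_pos']),R.from_quat([q[1],q[2],q[3],q[0]])
def tgt(yaw): return R.from_matrix(np.array([[np.cos(yaw),np.sin(yaw),0],[np.sin(yaw),-np.cos(yaw),0],[0,0,-1]]))
def plan(p,yawdeg,step=45,start=None):
    """turn first, then shift; yaw mod 180 choice is the caller's"""
    o,c,r=pose() if start is None else (None,np.array(start[0]),tgt(np.radians(start[1])))
    T=tgt(np.radians(yawdeg)); w=(r.inv()*T).as_rotvec(); s=T.inv().apply(np.array(p)-c)*1000
    nr=max(1,int(np.ceil(np.degrees(np.linalg.norm(w))/9))); ns=max(1,int(np.ceil(np.linalg.norm(s)/step)))
    print('turn',nr,'x',np.round(w/nr,4).tolist(),'| shift total',np.round(s,1).tolist(),'=',ns,'x',np.round(s/ns,1).tolist())
def st():
    o,c,r=pose(); m=r.as_matrix(); print('t',round(o['t'],2),'pos',np.round(c,4),'yaw',round(float(np.degrees(np.arctan2(m[1,0],m[0,0]))),2),'tilt',np.round(m[:2,2],4),'F',np.round(o['contact_force'],1),'w',round(o['gripper_width'],3),'q',np.round(o['q'],2))
E
python3 -c "
from h import *
plan([.45,-.31,.25],-2)"
```

```text
turn 2 x [-0.0007, 0.0002, 0.1529] | shift total [257.5, -349.2, 2.6] = 10 x [25.8, -34.9, 0.3]
```

>>> {"op": "drive_tool", "data": {
  "series": [1,0,0,0,0,0,0.153,1,0,0,0,0,0,0.153,1,26,-35,0,0,0,0,1,26,-35,0,0,0,0,1,26,-35,0,0,0,0,1,26,-35,0,0,0,0,1,26,-35,0,0,0,0,1,26,-35,0,0,0,0,1,26,-35,0,0,0,0,1,26,-35,0,0,0,0,1,26,-35,0,0,0,0,1,26,-35,0,0,0,0]
}}

```text
t: 1.65
eef_pos: [0.4533, -0.3086, 0.2532]
tool_rot: [-0.0, 1.0, -0.018, -0.0]
contact_force: [0.8, 0.1, -0.1]
gripper_width: 1.002
```

```bash
python3 - <<'E'
from h import *
st(); c=snap('wrist','w1'); st()
cv2.imwrite('pics/w1b.png',cv2.resize(c['pixels'],(800,600),interpolation=cv2.INTER_CUBIC))
E
```

```text
t 1.65 pos [ 0.4533 -0.3086  0.2532] yaw -2.02 tilt [-0.0002  0.    ] F [ 0.8  0.1 -0.1] w 1.002 q [ 0.56  0.27 -0.09  1.86  0.03  1.01 -1.15]
t 1.7 pos [ 0.4578 -0.3024  0.2533] yaw -1.56 tilt [0.0024 0.0032] F [ 4.2  4.1 -0.2] w 1.007 q [ 0.56  0.27 -0.1   1.85  0.03  1.01 -1.15]
```

View pics/w1b.png

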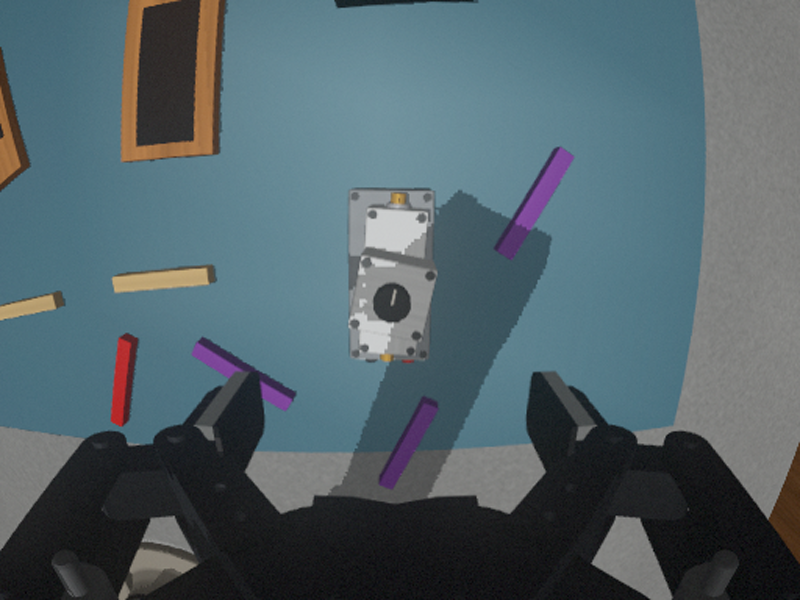

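The stack is in view at (392,275), attenuator rotated relative to the filter. An enlarged crop after settling gives its yaw.

>>> {"op": "drive_tool", "data": {
  "series": [1,0,0,0,0,0,0,1,0,0,0,0,0,0,1,0,0,0,0,0,0]
}}

```text
t: 2.08
eef_pos: [0.4518, -0.311, 0.2532]
tool_rot: [0.0, 1.0, -0.019, -0.0]
contact_force: [0.6, 0.0, 0.3]
gripper_width: 1.004
```

```bash
python3 - <<'E'
from h import *
st(); c=snap('wrist','w2')
cv2.imwrite('pics/w2b.png',cv2.resize(c['pixels'][110:240,210:300],None,fx=4.6,fy=4.6,interpolation=cv2.INTER_CUBIC))
E
```

```text
t 2.08 pos [ 0.4518 -0.311   0.2532] yaw -2.15 tilt [-0.0004 -0.0003] F [0.6 0.  0.3] w 1.004 q [ 0.56  0.27 -0.09  1.86  0.03  1.01 -1.15]
```

View pics/w2b.png

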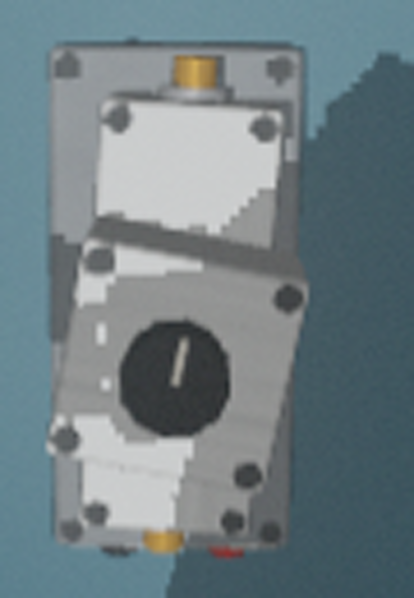

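```bash
cat >> h.py <<'E'
def quad(c,pts,z,k,u0,v0,fish=True):
    """corner order: yields centre, edge dirs (deg) and edge lengths"""
    a=np.array([onz(c,u0+(u+.5)/k-.5,v0+(v+.5)/k-.5,z,fish)[:2] for u,v in pts]); n=len(a)
    e=[a[(i+1)%n]-a[i] for i in range(n)]
    print(np.round(a.mean(0),4),'ang',[round(float(np.degrees(np.arctan2(x[1],x[0]))),1) for x in e],'len',[round(float(np.hypot(*x))*1000,1) for x in e])
    return a
E
python3 - <<'E'
from h import *
c=load('w2'); k=4.6
quad(c,[(99,259),(288,298),(248,475),(64,438)],.108,k,210,110)
quad(c,[(118,118),(264,127),(233,521),(96,514)],.074,k,210,110)
quad(c,[(67,66),(280,69),(270,531),(71,529)],.040,k,210,110)
print(onz(c,210+174/k,110+378/k,.12,True))
E
```

```text
[ 0.4488 -0.3043] ang [-104.0, 166.3, 75.9, -14.1] len [38.5, 38.2, 38.8, 38.1]
[ 0.4496 -0.3044] ang [-95.7, 174.0, 84.8, -6.2] len [32.1, 92.4, 32.4, 92.7]
[ 0.4468 -0.3024] ang [-93.1, 177.4, 87.3, -2.9] len [51.9, 119.8, 52.5, 120.2]
[ 0.44981507 -0.30476369  0.12      ]
```

```bash
python3 -c "
from h import *
plan([.449,-.3045,.1],-14)"
```

```text
turn 2 x [0.0001, 0.0001, 0.1035] | shift total [-4.4, -5.5, 153.3] = 4 x [-1.1, -1.4, 38.3]
```

>>> {"op": "drive_tool", "data": {
  "series": [1,0,0,0,0,0,0.1035,1,-4.4,-5.5,0,0,0,0.1035,1,0,0,38,0,0,0,1,0,0,38,0,0,0,1,0,0,30,0,0,0,1,0,0,25,0,0,0,1,0,0,15,0,0,0,1,0,0,7,0,0,0,1,0,0,0,0,0,0,1,0,0,0,0,0,0]
}}

```text
t: 3.38
eef_pos: [0.4497, -0.3041, 0.1011]
tool_rot: [0.0, 0.993, -0.121, 0.001]
contact_force: [-0.5, 0.8, 0.3]
gripper_width: 1.001
```

>>> {"op": "drive_tool", "data": {
  "series": [-1,0,0,0,0,0,0,-1,0,0,0,0,0,0,-1,0,0,0,0,0,0,-1,0,0,0,0,0,0,-1,0,0,0,0,0,0,-1,0,0,0,0,0,0,-1,0,0,0,0,0,0,-1,0,0,0,0,0,0],
  "force": 40
}}

```text
t: 4.38
eef_pos: [0.4494, -0.3043, 0.1009]
tool_rot: [0.0, 0.993, -0.121, 0.0]
contact_force: [-0.6, -1.4, 5.7]
gripper_width: 0.532
```

```bash
python3 -c "
from h import *
st()"
```

```text
t 4.38 pos [ 0.4494 -0.3043  0.1009] yaw -13.89 tilt [ 0.0009 -0.0008] F [-0.6 -1.4  5.7] w 0.532 q [ 0.53  0.46 -0.06  2.    0.04  0.69 -1.37]
```

```bash
python3 -c "
from h import *
plan([.50,0,.27],15,start=([.449,-.304,.25],-14))"
```

```text
turn 4 x [0.0, 0.0, -0.1265] | shift total [127.9, -280.4, -20.0] = 7 x [18.3, -40.1, -2.9]
```

>>> {"op": "drive_tool", "data": {
  "series": [-1,0,0,-10,0,0,0,-1,0,0,-20,0,0,0,-1,0,0,-40,0,0,0,-1,0,0,-40,0,0,0,-1,0,0,-40,0,0,0,-1,0,0,0,0,0,0]
}}

```text
t: 5.12
eef_pos: [0.4506, -0.3043, 0.2536]
tool_rot: [0.001, 0.993, -0.121, 0.003]
contact_force: [0.9, 0.3, -2.6]
gripper_width: 0.53
```

>>> {"op": "drive_tool", "data": {
  "series": [-1,0,0,0,0,0,-0.1265,-1,0,0,0,0,0,-0.1265,-1,0,0,0,0,0,-0.1265,-1,0,0,0,0,0,-0.1265,-1,18,-40,-3,0,0,0,-1,18,-40,-3,0,0,0,-1,18,-40,-3,0,0,0,-1,18,-40,-3,0,0,0,-1,18,-40,-3,0,0,0,-1,18,-40,-3,0,0,0,-1,18,-40,-3,0,0,0,-1,0,0,0,0,0,0]
}}

```text
t: 6.62
eef_pos: [0.4972, 0.0037, 0.2703]
tool_rot: [-0.001, 0.991, 0.135, -0.001]
contact_force: [-0.8, -1.5, -1.9]
gripper_width: 0.527
```

>>> {"op": "drive_tool", "data": {
  "series": [-1,0,0,0,0,0,0,-1,0,0,0,0,0,0]
}}

```text
t: 6.88
eef_pos: [0.4972, -0.002, 0.2706]
tool_rot: [0.0, 0.991, 0.13, -0.001]
contact_force: [0.7, -0.6, -2.5]
gripper_width: 0.532
```

```bash
python3 - <<'E'
from h import *
st(); c=snap('wrist','w3')
cv2.imwrite('pics/w3b.png',cv2.resize(c['pixels'],(800,600),interpolation=cv2.INTER_CUBIC))
E
```

```text
t 6.88 pos [ 0.4972 -0.002   0.2706] yaw 14.99 tilt [-0.0015 -0.0005] F [ 0.7 -0.6 -2.5] w 0.532 q [ 0.18  0.19 -0.35  1.93  0.07  1.04 -1.5 ]
```

View pics/w3b.png

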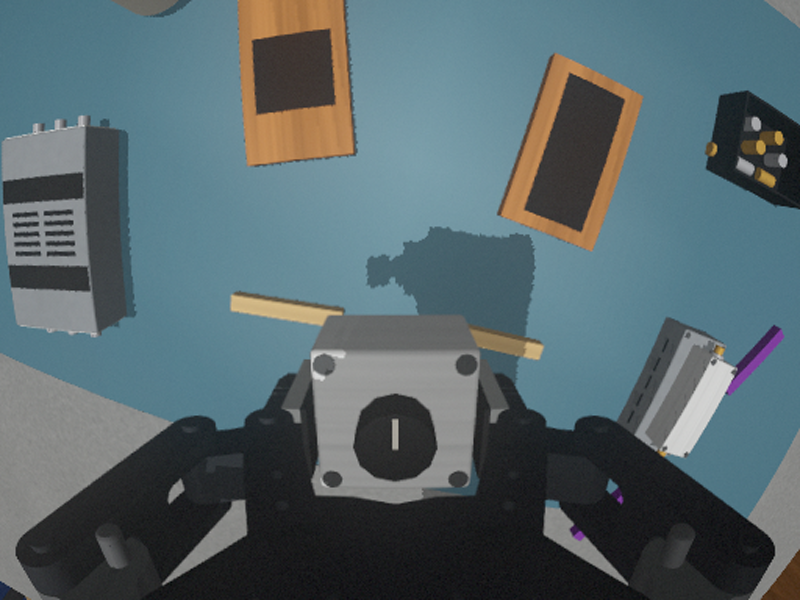

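```bash
python3 - <<'E'
from h import *
c=load('w3'); k=1.5625
a=quad(c,[(323,364),(466,364),(458,479),(332,479)],.2706+.0071,k,0,0).mean(0)
print(tgt(np.radians(15)).inv().apply(np.r_[a,.2706]-[.4972,-.002,.2706])*1000)
quad(c,[(253,41),(332,29),(336,103),(257,114)],.015,k,0,0)
quad(c,[(570,73),(625,98),(585,231),(526,208)],.015,k,0,0)
S=load('scene0'); quad(S,[(495,312),(531,324),(519,347),(486,336)],.015,k,0,0,False)
quad(S,[(404,371),(444,406),(415,433),(377,390)],.015,k,0,0,False)
E
```

```text
[ 4.966e-01 -2.000e-04] ang [-75.0, -164.9, 105.0, 15.3] len [38.6, 38.8, 38.5, 38.8]
[-0.15787989 -1.85928192  0.        ]
[0.6283 0.1201] ang [-70.6, -161.6, 109.7, 19.0] len [66.9, 64.4, 66.2, 64.7]
[ 0.6286 -0.1252] ang [-91.4, 178.5, 87.4, -2.8] len [55.1, 125.4, 57.8, 124.3]
[0.6296 0.1164] ang [23.8, -69.1, -155.2, 118.3] len [71.4, 62.6, 63.3, 63.8]
[ 0.6261 -0.1247] ang [1.9, -84.6, 176.6, 90.0] len [99.4, 71.9, 106.3, 61.9]
```

```bash
python3 -c "
from h import *
plan([.6283-.095*np.cos(.33),.12-.095*np.sin(.33),.2],19)"
```

```text
turn 1 x [0.0001, 0.0011, -0.0701] | shift total [68.5, -72.8, 70.8] = 3 x [22.8, -24.3, 23.6]
```

>>> {"op": "drive_tool", "data": {
  "series": [-1,0,0,0,0,0,-0.07,-1,23,-24,24,0,0,0,-1,23,-24,24,0,0,0,-1,23,-24,24,0,0,0,-1,0,0,0,0,0,0,-1,0,0,0,0,0,0,-1,0,0,0,0,0,0]
}}

```text
t: 7.8
eef_pos: [0.5397, 0.0885, 0.2]
tool_rot: [0.0, 0.986, 0.165, 0.0]
contact_force: [0.4, -0.6, -1.8]
gripper_width: 0.531
```

```bash
python3 - <<'E'
from h import *
st(); c=snap('wrist','w4')
cv2.imwrite('pics/w4b.png',cv2.resize(c['pixels'],(800,600),interpolation=cv2.INTER_CUBIC))
E
```

```text
t 7.8 pos [0.5397 0.0885 0.2   ] yaw 19.0 tilt [ 0.0011 -0.0006] F [ 0.4 -0.6 -1.8] w 0.531 q [ 0.03  0.35 -0.38  1.9   0.16  0.92 -1.67]
```

View pics/w4b.png

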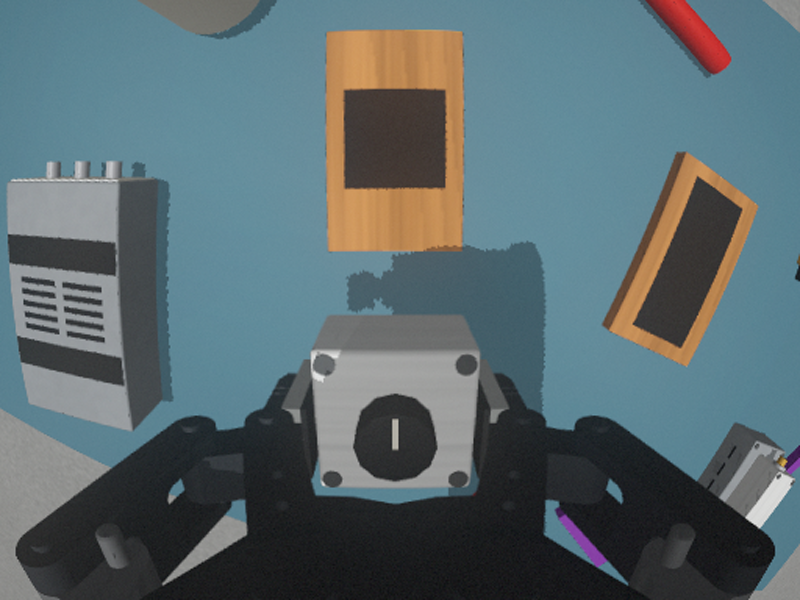

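```bash
python3 - <<'E'
from h import *
c=load('w4'); k=1.5625
o,d=ray(c,252.54,193.04,True); T=tgt(np.radians(19)).inv(); print('cam in tool',T.apply(o-[.5397,.0885,.2])*1000, T.apply(d))
p=quad(c,[(344,90),(445,91),(445,187),(344,187)],.015,k,0,0).mean(0); print(T.apply(np.r_[p,.2]-[.5397,.0885,.2])*1000)
quad(c,[(696,178),(742,208),(693,348),(634,323)],.015,k,0,0)
E
```

```text
cam in tool [  68.58589429   -1.94531766 -121.9556417 ] [-2.67232307e-01  9.52747891e-04  9.63631665e-01]
[0.6281 0.1209] ang [-71.6, -160.8, 109.0, 18.8] len [65.8, 64.3, 66.3, 65.0]
[94.10114789 -1.8974438   0.        ]
[ 0.6283 -0.1276] ang [-90.6, -176.9, 89.4, -2.7] len [55.8, 123.3, 68.2, 123.0]
```

>>> {"op": "drive_tool", "data": {
  "series": [-1,31,0,0,0,0,0,-1,31,0,10,0,0,0,-1,32,0,20,0,0,0,-1,0,0,35,0,0,0,-1,0,0,35,0,0,0,-1,0,0,30,0,0,0,-1,0,0,15,0,0,0,-1,0,0,8,0,0,0,-1,0,0,3,0,0,0,-1,0,0,0,0,0,0,-1,0,0,0,0,0,0]
}}

```text
t: 9.22
eef_pos: [0.6287, 0.121, 0.0442]
tool_rot: [-0.0, 0.986, 0.166, 0.001]
contact_force: [0.6, -0.4, -1.9]
gripper_width: 0.531
```

```bash
python3 -c "
from h import *
st()"
```

```text
t 9.22 pos [0.6287 0.121  0.0442] yaw 19.12 tilt [0.0014 0.0003] F [ 0.6 -0.4 -1.9] w 0.531 q [-0.07  0.69 -0.31  1.77  0.29  0.73 -1.76]
```

>>> {"op": "drive_tool", "data": {
  "series": [-1,0,1.8,1,0,0,0,-1,0,0,1,0,0,0,-1,0,0,0,0,0,0,-1,0,0,0,0,0,0]
}}

```text
t: 9.72
eef_pos: [0.6291, 0.1188, 0.042]
tool_rot: [0.0, 0.986, 0.166, 0.0]
contact_force: [-1.5, -2.2, 6.6]
gripper_width: 0.533
```

```bash
python3 -c "
from h import *
st()"
```

```text
t 9.72 pos [0.6291 0.1188 0.042 ] yaw 19.1 tilt [ 0.0007 -0.0005] F [-1.5 -2.2  6.6] w 0.533 q [-0.06  0.69 -0.31  1.77  0.29  0.73 -1.76]
```

>>> {"op": "drive_tool", "data": {
  "series": [1,0,0,0,0,0,0,1,0,0,0,0,0,0,1,0,0,0,0,0,0,1,0,0,0,0,0,0,1,0,0,-20,0,0,0,1,0,0,-40,0,0,0,1,0,0,-50,0,0,0,1,0,0,-50,0,0,0,1,0,0,-50,0,0,0,1,0,0,0,0,0,0,1,0,0,0,0,0,0]
}}

```text
t: 11.1
eef_pos: [0.6285, 0.119, 0.2519]
tool_rot: [0.0, 0.986, 0.166, 0.0]
contact_force: [-0.0, 0.6, -0.9]
gripper_width: 0.999
```

```bash
python3 - <<'E'
from h import *
st(); c=snap('wrist','w5')
cv2.imwrite('pics/w5b.png',cv2.resize(c['pixels'],(800,600),interpolation=cv2.INTER_CUBIC))
plan([.447,-.304,.25],-5)
E
```

```text
t 11.1 pos [0.6285 0.119  0.2519] yaw 19.12 tilt [ 0.0006 -0.0002] F [-0.   0.6 -0.9] w 0.999 q [-0.01  0.45 -0.37  1.63  0.18  1.1  -1.67]
turn 3 x [0.0001, 0.0004, 0.1404] | shift total [-143.5, 437.1, 0.8] = 11 x [-13.0, 39.7, 0.1]
```

View pics/w5b.png

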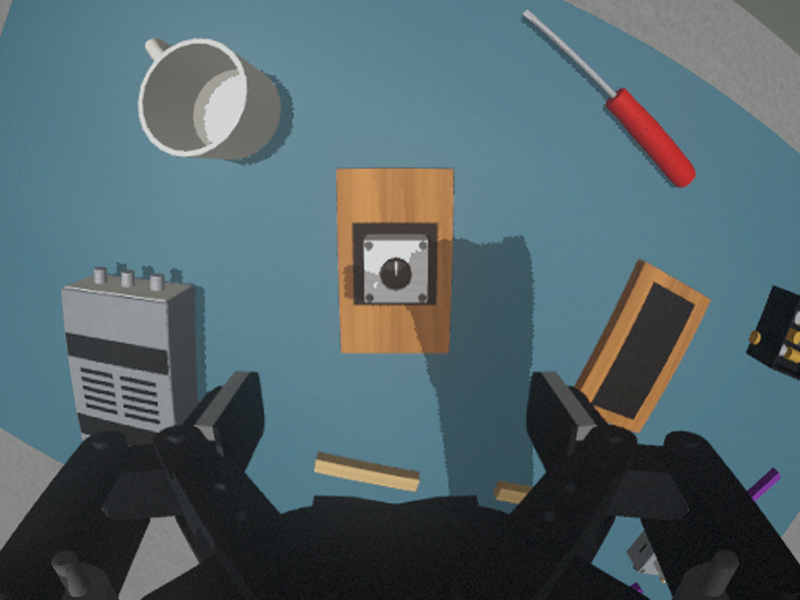

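```bash
python3 - <<'E'
from h import *
c=load('w5'); k=1.5625
p=quad(c,[(369,245),(423,245),(422,298),(369,298)],.049,k,0,0).mean(0)
m=quad(c,[(352,223),(438,223),(437,305),(353,304)],.015,k,0,0).mean(0)
print(tgt(np.radians(19)).inv().apply(np.r_[p-m,0])*1000)
E
```

```text
[0.6289 0.1203] ang [-70.9, -161.2, 109.1, 18.4] len [38.1, 38.8, 38.4, 38.8]
[0.6276 0.1205] ang [-70.9, -160.4, 108.4, 18.7] len [66.6, 66.0, 67.6, 65.2]
[1.11655273 0.50606306 0.        ]
```

>>> {"op": "drive_tool", "data": {
  "series": [1,0,0,0,0,0,0.1404,1,0,0,0,0,0,0.1404,1,0,0,0,0,0,0.1404,1,-16,48,0,0,0,0,1,-16,49,0,0,0,0,1,-16,49,0,0,0,0,1,-16,49,0,0,0,0,1,-16,49,0,0,0,0,1,-16,49,0,0,0,0,1,-16,48,0,0,0,0,1,-16,48,0,0,0,0,1,-16,48,0,0,0,0]
}}

```text
t: 12.65
eef_pos: [0.4456, -0.3046, 0.25]
tool_rot: [-0.001, 0.999, -0.044, -0.001]
contact_force: [1.2, -0.2, -0.6]
gripper_width: 1.006
```

>>> {"op": "drive_tool", "data": {
  "series": [1,0,0,0,0,0,0,1,0,0,0,0,0,0,1,0,0,0,0,0,0]
}}

```text
t: 13.02
eef_pos: [0.4477, -0.302, 0.2507]
tool_rot: [-0.001, 0.999, -0.042, -0.0]
contact_force: [-0.3, -0.2, 0.5]
gripper_width: 0.998
```

```bash
python3 - <<'E'
from h import *
st(); c=snap('wrist','w6')
cv2.imwrite('pics/w6b.png',cv2.resize(c['pixels'][100:250,190:310],None,fx=4,fy=4,interpolation=cv2.INTER_CUBIC))
E
```

```text
t 13.03 pos [ 0.4477 -0.302   0.2507] yaw -4.87 tilt [-0.0008  0.0011] F [-0.3 -0.2  0.5] w 0.998 q [ 0.57  0.26 -0.11  1.87  0.03  1.01 -1.21]
```

View pics/w6b.png

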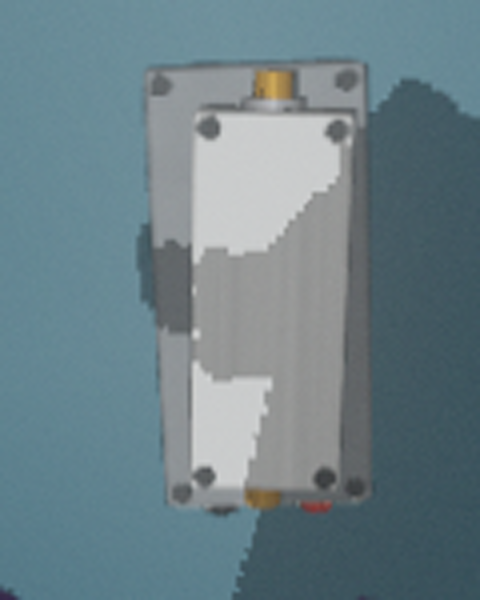

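```bash
python3 - <<'E'
from h import *
c=load('w6')
a=quad(c,[(208,128),(337,131),(324,478),(205,476)],.074,4,190,100).mean(0)
quad(c,[(160,84),(346,79),(355,487),(182,492)],.04,4,190,100)
yw=-5.2; T=tgt(np.radians(yw)).as_matrix(); a=a+T[:2,1]*.0019; print(a)
plan([*a,.066],yw)
E
```

```text
[ 0.4495 -0.3044] ang [-96.1, 173.9, 84.1, -5.8] len [32.3, 92.2, 31.9, 92.2]
[ 0.4469 -0.3025] ang [-93.3, 177.4, 86.9, -2.7] len [51.6, 120.3, 51.9, 120.4]
[ 0.44934398 -0.30625685]
turn 1 x [-0.0007, 0.0005, 0.0059] | shift total [2.0, 3.9, 184.9] = 5 x [0.4, 0.8, 37.0]
```

>>> {"op": "drive_tool", "data": {
  "series": [1,2,4,0,0,0,0.02,1,0,0,40,0,0,0,1,0,0,40,0,0,0,1,0,0,40,0,0,0,1,0,0,30,0,0,0,1,0,0,20,0,0,0,1,0,0,10,0,0,0,1,0,0,4,0,0,0,1,0,0,0,0,0,0,1,0,0,0,0,0,0]
}}

```text
t: 14.32
eef_pos: [0.4493, -0.308, 0.0681]
tool_rot: [0.0, 0.999, -0.054, 0.001]
contact_force: [0.3, -0.2, 0.8]
gripper_width: 0.998
```

```bash
python3 -c "
from h import *
st();plan([.4494,-.3062,.066],-6)"
```

```text
t 14.32 pos [ 0.4493 -0.308   0.0681] yaw -6.16 tilt [ 0.0013 -0.0007] F [ 0.3 -0.2  0.8] w 0.998 q [ 0.56  0.52 -0.09  2.    0.08  0.62 -1.26]
turn 1 x [0.0006, -0.0013, -0.0028] | shift total [-0.1, -1.8, 2.1] = 1 x [-0.1, -1.8, 2.1]
```

>>> {"op": "drive_tool", "data": {
  "series": [1,0,-1.8,1.5,0,0,0,1,0,0,0,0,0,0,-1,0,0,0,0,0,0,-1,0,0,0,0,0,0,-1,0,0,0,0,0,0,-1,0,0,0,0,0,0,-1,0,0,0,0,0,0,-1,0,0,0,0,0,0,-1,0,0,0,0,0,0,-1,0,0,0,0,0,0],
  "force": 50
}}

```text
t: 15.58
eef_pos: [0.4492, -0.3063, 0.066]
tool_rot: [0.0, 0.999, -0.054, 0.0]
contact_force: [-1.2, -2.0, 4.2]
gripper_width: 0.461
```

```bash
python3 -c "
from h import *
st()
y=np.radians(-2.);m=np.array([.629,-.127])-.1*np.array([np.cos(y),np.sin(y)])
print(m);plan([*m,.2],-2,start=([.4494,-.3062,.217],-6))"
```

```text
t 15.57 pos [ 0.4492 -0.3063  0.066 ] yaw -6.17 tilt [ 0.0004 -0.0004] F [-1.2 -2.   4.2] w 0.461 q [ 0.56  0.52 -0.09  2.01  0.08  0.62 -1.27]
[ 0.52906092 -0.12351005]
turn 1 x [0.0, 0.0, -0.0698] | shift total [73.2, -185.4, 17.0] = 5 x [14.6, -37.1, 3.4]
```

>>> {"op": "drive_tool", "data": {
  "series": [-1,0,0,-10,0,0,0,-1,0,0,-20,0,0,0,-1,0,0,-40,0,0,0,-1,0,0,-40,0,0,0,-1,0,0,-45,0,0,0,-1,9,-37,0,0,0,-0.07,-1,9,-37,0,0,0,0,-1,9,-37,0,0,0,0,-1,9,-37,0,0,0,0,-1,9,-37,0,0,0,0,-1,0,0,0,0,0,0,-1,0,0,0,0,0,0]
}}

```text
t: 17.08
eef_pos: [0.5027, -0.1238, 0.2205]
tool_rot: [0.0, 1.0, -0.019, -0.001]
contact_force: [0.7, -1.1, -3.3]
gripper_width: 0.46
```

>>> {"op": "drive_tool", "data": {
  "series": [-1,0,0,0,0,0,0,-1,0,0,0,0,0,0]
}}

```text
t: 17.32
eef_pos: [0.5031, -0.1245, 0.2207]
tool_rot: [0.0, 1.0, -0.02, -0.0]
contact_force: [-0.4, -0.1, -2.9]
gripper_width: 0.457
```

```bash
python3 - <<'E'
from h import *
st(); c=snap('wrist','w7')
cv2.imwrite('pics/w7b.png',cv2.resize(c['pixels'],(800,600),interpolation=cv2.INTER_CUBIC))
E
```

```text
t 17.32 pos [ 0.5031 -0.1245  0.2207] yaw -2.24 tilt [-0.0003 -0.0002] F [-0.4 -0.1 -2.9] w 0.457 q [ 0.31  0.27 -0.22  1.95  0.07  0.93 -1.56]
```

View pics/w7b.png

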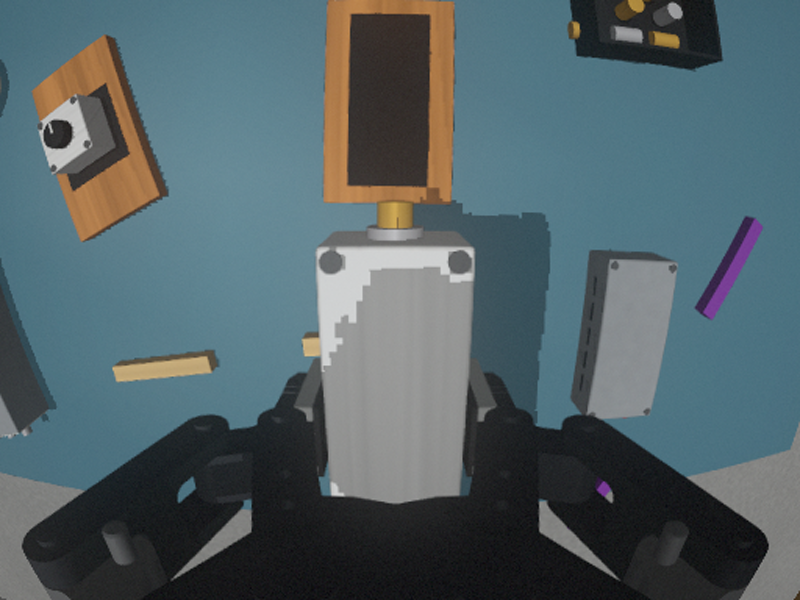

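```bash
python3 - <<'E'
from h import *
c=load('w7'); k=1.5625; yw=-2.24; T=tgt(np.radians(yw)).inv(); t0=np.array([.5031,-.1245,0])
f=lambda p:np.round(T.apply(np.r_[p,0]-t0)*1000,1)
a=quad(c,[(331,262),(459,262)],.2287,k,0,0); print('filter front',[f(x) for x in a])
m=quad(c,[(350,14),(430,15),(428,186),(348,185)],.015,k,0,0); print('mat',f(m.mean(0)),[f(x) for x in m])
E
```

```text
[ 0.5498 -0.1244] ang [-92.2, 87.8] len [32.1, 32.1]
filter front [array([ 46.7, -18. ,   0. ]), array([46.7, 14.1,  0. ])]
[ 0.6274 -0.1233] ang [-93.3, 177.1, 86.9, -2.8] len [56.4, 125.6, 56.0, 125.8]
mat [124.2  -6.1   0. ] [array([187.6, -33.6,   0. ]), array([186.5,  22.8,   0. ]), array([60.9, 21.2,  0. ]), array([ 61.7, -34.7,   0. ])]
```

```bash
python3 - <<'E'
from h import *
print(np.array([.5031,-.1245,0])+tgt(np.radians(-2.24)).apply([.1236,-.0041,0]))
E
```

```text
[ 0.6267658  -0.12523409  0.        ]
```

>>> {"op": "drive_tool", "data": {
  "series": [-1,0,-5.7,0,0,0,0.0133,-1,41,0,10,0,0,0,-1,41,0,10,0,0,0,-1,41.5,0,10,0,0,0,-1,0,0,40,0,0,0,-1,0,0,40,0,0,0,-1,0,0,35,0,0,0,-1,0,0,20,0,0,0,-1,0,0,8,0,0,0,-1,0,0,0,0,0,0,-1,0,0,0,0,0,0]
}}

```text
t: 18.75
eef_pos: [0.6281, -0.1243, 0.0493]
tool_rot: [0.0, 1.0, -0.025, 0.001]
contact_force: [0.9, 0.6, -2.6]
gripper_width: 0.457
```

```bash
python3 - <<'E'
from h import *
st(); plan([.6265,-.1252,.041],-3)
E
```

```text
t 18.75 pos [ 0.6281 -0.1243  0.0493] yaw -2.92 tilt [ 0.0025 -0.0003] F [ 0.9  0.6 -2.6] w 0.457 q [ 0.22  0.67 -0.17  1.77  0.16  0.72 -1.66]
turn 1 x [0.0002, -0.0025, 0.0014] | shift total [-1.5, 1.0, 8.3] = 1 x [-1.5, 1.0, 8.3]
```

>>> {"op": "drive_tool", "data": {
  "series": [-1,-1.3,1,4,0,0,0,-1,0,0,2,0,0,0,-1,0,0,1,0,0,0,-1,0,0,0.7,0,0,0,-1,0,0,0,0,0,0,-1,0,0,0,0,0,0]
}}

```text
t: 19.5
eef_pos: [0.6255, -0.1252, 0.041]
tool_rot: [0.0, 1.0, -0.025, -0.0]
contact_force: [-3.7, 0.1, 6.6]
gripper_width: 0.463
```

```bash
python3 - <<'E'
from h import *
st(); plan([.6268,-.1252,.041],-3)
E
```

```text
t 19.5 pos [ 0.6255 -0.1252  0.041 ] yaw -2.92 tilt [-0.0003 -0.0003] F [-3.7  0.1  6.6] w 0.463 q [ 0.22  0.68 -0.17  1.78  0.17  0.7  -1.66]
turn 1 x [0.0003, 0.0003, 0.0014] | shift total [1.3, -0.1, 0.0] = 1 x [1.3, -0.1, 0.0]
```

>>> {"op": "drive_tool", "data": {
  "series": [-1,1.2,0,-1.5,0,0,0,-1,0,0,0,0,0,0,-1,0,0,1.3,0,0,0,-1,0,0,0,0,0,0,1,0,0,0,0,0,0,1,0,0,0,0,0,0,1,0,0,0,0,0,0,1,0,0,0,0,0,0,1,0,0,-25,0,0,0,1,0,0,-50,0,0,0,1,0,0,-55,0,0,0,1,0,0,-55,0,0,0]
}}

```text
t: 21.0
eef_pos: [0.6266, -0.1251, 0.227]
tool_rot: [-0.0, 1.0, -0.025, -0.0]
contact_force: [0.8, -0.1, -0.7]
gripper_width: 1.0
```

>>> {"op": "drive_tool", "data": {
  "series": [1,0,0,0,0,0,0,1,0,0,0,0,0,0]
}}

```text
t: 21.25
eef_pos: [0.6264, -0.1252, 0.2249]
tool_rot: [0.0, 1.0, -0.025, -0.0]
contact_force: [-0.4, -0.0, -0.5]
gripper_width: 1.001
```

```bash
python3 - <<'E'
from h import *
st(); c=snap('wrist','w8')
p=c['pixels']; a=cv2.resize(p[70:270,180:320],None,fx=2.9,fy=2.9,interpolation=cv2.INTER_CUBIC)
b=load('w3')['pixels']
cv2.imwrite('pics/w8b.png',a)
E
```

```text
t 21.25 pos [ 0.6264 -0.1252  0.2249] yaw -2.91 tilt [-0.0004 -0.0001] F [-0.4 -0.  -0.5] w 1.001 q [ 0.25  0.45 -0.21  1.66  0.1   1.04 -1.61]
```

View pics/w8b.png

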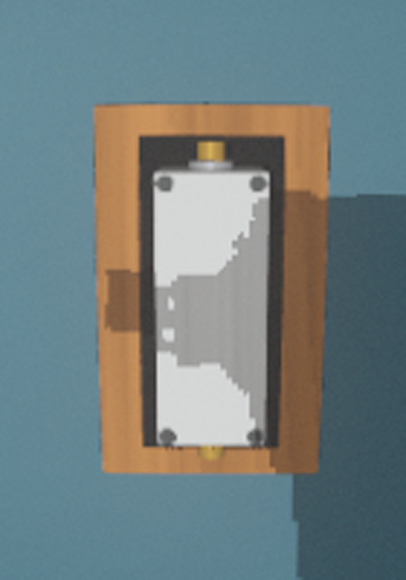

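```bash
python3 - <<'E'
from h import *
c=load('w8'); k=2.9
p=quad(c,[(165,183),(258,183),(256,436),(167,437)],.049,k,180,70).mean(0)
m=quad(c,[(139,136),(285,137),(277,446),(143,446)],.015,k,180,70).mean(0)
print(tgt(np.radians(-3)).inv().apply(np.r_[p-m,0])*1000)
plan([.448,-.10,.22],90)
E
```

```text
[ 0.6277 -0.1233] ang [-92.9, 177.4, 87.8, -3.2] len [32.0, 92.4, 32.9, 92.8]
[ 0.627  -0.1231] ang [-93.3, 176.7, 87.1, -3.2] len [55.7, 125.3, 55.4, 125.7]
[0.72101317 0.19744834 0.        ]
turn 11 x [-0.0002, 0.0002, -0.1474] | shift total [25.1, -178.0, 4.0] = 4 x [6.3, -44.5, 1.0]
```

>>> {"op": "drive_tool", "data": {
  "series": [1,0,0,0,0,0,-0.1474,1,0,0,0,0,0,-0.1474,1,0,0,0,0,0,-0.1474,1,0,0,0,0,0,-0.1474,1,0,0,0,0,0,-0.1474,1,0,0,0,0,0,-0.1474,1,0,0,0,0,0,-0.1474,1,0,0,0,0,0,-0.1474,1,0,0,0,0,0,-0.1474,1,0,0,0,0,0,-0.1474,1,0,0,0,0,0,-0.1474]
}}

```text
t: 22.68
eef_pos: [0.6258, -0.1251, 0.2231]
tool_rot: [-0.002, 0.705, 0.709, -0.001]
contact_force: [-0.0, -0.4, -0.0]
gripper_width: 0.998
```

>>> {"op": "drive_tool", "data": {
  "series": [1,6.5,-44.5,1,0,0,0,1,6.5,-44.5,1,0,0,0,1,6.5,-44.5,1,0,0,0,1,6.5,-44.5,1,0,0,0,1,0,0,0,0,0,0,1,0,0,0,0,0,0,1,0,0,0,0,0,0]
}}

```text
t: 23.55
eef_pos: [0.4498, -0.0991, 0.221]
tool_rot: [-0.0, 0.707, 0.707, 0.0]
contact_force: [-0.4, -0.2, -0.3]
gripper_width: 1.0
```

```bash
python3 - <<'E'
from h import *
st(); c=snap('wrist','w9')
cv2.imwrite('pics/w9b.png',cv2.resize(c['pixels'],(800,600),interpolation=cv2.INTER_CUBIC))
E
```

```text
t 23.55 pos [ 0.4498 -0.0991  0.221 ] yaw 90.0 tilt [0.0001 0.0009] F [-0.4 -0.2 -0.3] w 1.0 q [ 0.64  0.22 -0.63  2.05  0.16  0.92 -0.07]
```

View pics/w9b.png

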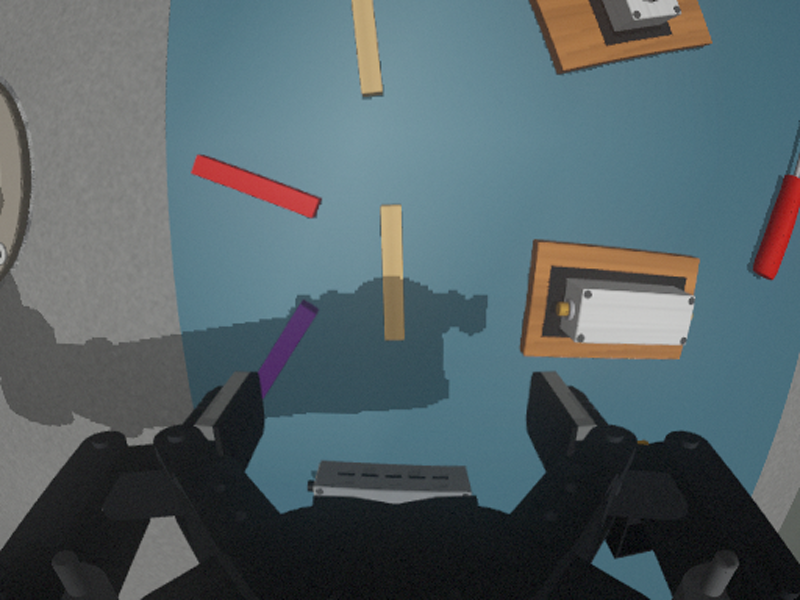

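```bash
python3 - <<'E'
from h import *
c=load('w9'); k=1.5625
b=quad(c,[(381,206),(402,206),(405,339),(385,339)],.015,k,0,0)
a=quad(c,[(361,95),(353,0)],.015,k,0,0);a2=quad(c,[(383,93),(374,0)],.015,k,0,0)
e=(a[0]+a2[0])/2; d=a[1]-a[0]; d/=np.linalg.norm(d); print('A centre',e+.05*d)
p=b.mean(0)+tgt(np.radians(89)).as_matrix()[:2,1]*.0019; print(p)
plan([*p,.05],89)
E
```

```text
[ 0.449  -0.0998] ang [-0.0, -88.5, -180.0, 91.4] len [14.8, 98.9, 15.0, 98.9]
[0.4235 0.0655] ang [94.8, -85.2] len [73.5, 73.5]
[0.4386 0.0659] ang [95.2, -84.8] len [71.8, 71.8]
A centre [0.42997869 0.07931734]
[ 0.45087026 -0.09981221]
turn 1 x [0.0001, -0.0009, 0.0175] | shift total [-0.8, 1.1, 171.1] = 4 x [-0.2, 0.3, 42.8]
```

>>> {"op": "drive_tool", "data": {
  "series": [1,-0.7,1,0,0,0,-0.026,1,0,0,40,0,0,0,1,0,0,40,0,0,0,1,0,0,40,0,0,0,1,0,0,35,0,0,0,1,0,0,20,0,0,0,1,0,0,12,0,0,0,1,0,0,6,0,0,0,1,0,0,0,0,0,0,1,0,0,0,0,0,0]
}}

```text
t: 24.85
eef_pos: [0.4504, -0.1, 0.0289]
tool_rot: [0.001, 0.698, 0.716, 0.0]
contact_force: [0.4, 0.5, 0.7]
gripper_width: 0.994
```

```bash
python3 - <<'E'
from h import *
st(); plan([.4509,-.0998,.027],91.5)
E
```

```text
t 24.85 pos [ 0.4504 -0.1     0.0289] yaw 91.48 tilt [ 0.0013 -0.0003] F [0.4 0.5 0.7] w 0.994 q [ 0.46  0.54 -0.46  2.19  0.48  0.51 -0.34]
turn 1 x [0.0013, 0.0004, -0.0004] | shift total [0.2, 0.5, 1.9] = 1 x [0.2, 0.5, 1.9]
```

>>> {"op": "drive_tool", "data": {
  "series": [1,0,0.5,1.5,0,0,0,1,0,0,0,0,0,0,-1,0,0,0,0,0,0,-1,0,0,0,0,0,0,-1,0,0,0,0,0,0,-1,0,0,0,0,0,0,-1,0,0,0,0,0,0,-1,0,0,0,0,0,0,-1,0,0,0,0,0,0,-1,0,0,0,0,0,0,-1,0,0,0,0,0,0,-1,0,0,0,0,0,0],
  "force": 30
}}

```text
t: 26.35
eef_pos: [0.4504, -0.0998, 0.0269]
tool_rot: [0.0, 0.698, 0.716, 0.0]
contact_force: [-0.7, -0.1, 5.3]
gripper_width: 0.165
```

```bash
python3 - <<'E'
from h import *
st()
plan([.39,.2,.22],101,start=([.4505,-.0998,.2],91.5))
E
```

```text
t 26.35 pos [ 0.4504 -0.0998  0.0269] yaw 91.48 tilt [ 0.0002 -0.0001] F [-0.7 -0.1  5.3] w 0.165 q [ 0.46  0.54 -0.46  2.19  0.48  0.51 -0.34]
turn 2 x [0.0, 0.0, -0.0829] | shift total [305.8, -2.2, -20.0] = 7 x [43.7, -0.3, -2.9]
```

```bash
python3 - <<'E'
from h import *
plan([.48,.195,.22],101,start=([.4505,-.0998,.147],91.5))
E
```

```text
turn 2 x [0.0, 0.0, -0.0829] | shift total [283.8, 85.2, -73.0] = 7 x [40.5, 12.2, -10.4]
```

>>> {"op": "drive_tool", "data": {
  "series": [-1,0,0,-10,0,0,0,-1,0,0,-20,0,0,0,-1,0,0,-40,0,0,0,-1,0,0,-50,0,0,0]
}}

```text
t: 26.85
eef_pos: [0.4494, -0.0996, 0.1477]
tool_rot: [-0.001, 0.698, 0.716, -0.0]
contact_force: [0.7, -0.2, -0.6]
gripper_width: 0.164
```

>>> {"op": "drive_tool", "data": {
  "series": [-1,0,0,0,0,0,-0.083,-1,0,0,0,0,0,-0.083,-1,40.5,12,-10.5,0,0,0,-1,40.5,12,-10.5,0,0,0,-1,40.5,12,-10.5,0,0,0,-1,40.5,12,-10.5,0,0,0,-1,40.5,12,-10.5,0,0,0,-1,40.5,12,-10.5,0,0,0,-1,40.5,12,-10.5,0,0,0,-1,0,0,0,0,0,0,-1,0,0,0,0,0,0,-1,0,0,0,0,0,0]
}}

```text
t: 28.35
eef_pos: [0.4786, 0.1928, 0.2199]
tool_rot: [0.0, 0.637, 0.771, -0.001]
contact_force: [-0.1, -0.0, 1.2]
gripper_width: 0.163
```

```bash
python3 - <<'E'
from h import *
st(); c=snap('wrist','w10')
cv2.imwrite('pics/w10b.png',cv2.resize(c['pixels'],(800,600),interpolation=cv2.INTER_CUBIC))
E
```

```text
t 28.35 pos [0.4786 0.1928 0.2199] yaw 100.88 tilt [-0.0008 -0.0013] F [-0.1 -0.   1.2] w 0.163 q [ 0.13  0.35 -0.77  1.93  0.29  0.98 -0.58]
```

View pics/w10b.png

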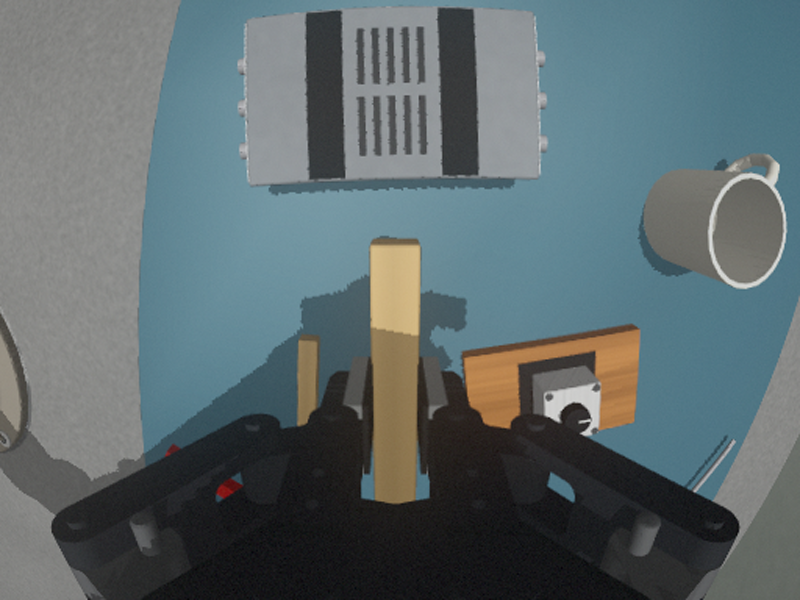

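```bash
python3 - <<'E'
from h import *
c=load('w10'); k=1.5625; yw=100.88; T=tgt(np.radians(yw)).inv(); t0=np.array([.4786,.1928,0])
f=lambda p:np.round(T.apply(np.r_[p,0]-t0)*1000,1)
a=quad(c,[(370,245),(421,244)],.208,k,0,0); print('stick front',[f(x) for x in a])
m=[]
for n,pts in (('L',[(306,12),(341,10),(345,178),(307,179)]),('R',[(438,8),(474,9),(479,175),(441,175)]),('amp',[(246,19),(536,15),(540,177),(249,185)])):
    q=quad(c,pts,.06,k,0,0); print(n,f(q.mean(0)),[f(x) for x in q]); 
E
```

```text
[0.47   0.2419] ang [12.0, -168.0] len [14.8, 14.8]
stick front [array([49.7, -6.6,  0. ]), array([50. ,  8.2,  0. ])]
[0.4141 0.3047] ang [10.7, -77.6, -169.1, 101.5] len [21.7, 106.9, 23.3, 107.0]
L [122.  -42.2   0. ] [array([175.5, -54. ,   0. ]), array([175.5, -32.4,   0. ]), array([ 68.5, -29.6,   0. ]), array([ 68.5, -52.9,   0. ])]
[0.4933 0.3216] ang [12.4, -77.7, -167.7, 101.7] len [22.2, 106.2, 23.2, 106.2]
R [123.7  38.7   0. ] [array([176.5,  26.6,   0. ]), array([177.1,  48.8,   0. ]), array([70.9, 51.3,  0. ]), array([70.3, 28.1,  0. ])]
[0.4545 0.3128] ang [11.5, -78.2, -167.5, 102.3] len [181.1, 105.6, 180.3, 108.5]
amp [122.4  -1.    0. ] [array([174.8, -92.7,   0. ]), array([177. ,  88.4,   0. ]), array([71.4, 90.2,  0. ]), array([ 66.4, -90. ,   0. ])]
```

```bash
python3 - <<'E'
from h import *
for n,p,y in (('w3',[.4972,-.002,.2706],15),('w4',[.5397,.0885,.2],19),('w7',[.5031,-.1245,.2207],-2.24),('w9',[.4498,-.0991,.221],90),('w10',[.4786,.1928,.2199],100.88)):
    c=load(n);T=tgt(np.radians(y)).inv(); o,d=ray(c,252.54,193.04,True); 
    r=R.from_matrix(cv2.Rodrigues(c['rvec'])[0].T); print(n,np.round(T.apply(o-p)*1000,1),np.round((T*r).as_rotvec(),4), np.round((o-p)*1000,1))
E
```

```text
w3 [  68.8   -1.8 -121.8] [-0.2143 -0.2141  1.5602] [ 66.   19.6 121.8]
w4 [  68.6   -1.9 -122. ] [-0.2131 -0.2116  1.5604] [ 64.2  24.2 122. ]
w7 [  68.    -2.  -121.9] [-0.2135 -0.213   1.5601] [ 68.   -0.6 121.9]
w9 [  69.7    0.3 -122. ] [-0.2122 -0.2121  1.5602] [  0.3  69.7 122. ]
w10 [  69.8    0.8 -121.8] [-0.2128 -0.2147  1.5598] [-12.4  68.7 121.8]
```

```bash
python3 - <<'E'
from h import *
plan([.4141,.3048,.0885],101.9)
E
```

```text
turn 1 x [-0.0009, 0.0009, -0.0179] | shift total [122.8, -40.1, 131.4] = 5 x [24.6, -8.0, 26.3]
```

>>> {"op": "drive_tool", "data": {
  "series": [-1,0,0,0,0,0,-0.018,-1,41,-13.5,0,0,0,0,-1,41,-13.5,0,0,0,0,-1,41,-13,10,0,0,0,-1,0,0,40,0,0,0,-1,0,0,40,0,0,0,-1,0,0,25,0,0,0,-1,0,0,10,0,0,0,-1,0,0,0,0,0,0,-1,0,0,0,0,0,0]
}}

```text
t: 29.65
eef_pos: [0.4146, 0.307, 0.0964]
tool_rot: [0.0, 0.629, 0.777, 0.001]
contact_force: [0.0, 0.7, 0.2]
gripper_width: 0.16
```

```bash
python3 - <<'E'
from h import *
st();plan([.4141,.3048,.087],101.9)
E
```

```text
t 29.65 pos [0.4146 0.307  0.0964] yaw 102.02 tilt [0.0015 0.0011] F [0.  0.7 0.2] w 0.16 q [-0.2   0.53 -0.7   2.03  0.5   0.76 -0.99]
turn 1 x [0.0017, -0.0008, 0.002] | shift total [-2.0, -1.0, 9.4] = 1 x [-2.0, -1.0, 9.4]
```

>>> {"op": "drive_tool", "data": {
  "series": [-1,-2,-1,4,0,0,0,-1,0,0,2.5,0,0,0,-1,0,0,1,0,0,0,-1,0,0,0.7,0,0,0,-1,0,0,0,0,0,0,-1,0,0,0,0,0,0]
}}

```text
t: 30.4
eef_pos: [0.4134, 0.3044, 0.0871]
tool_rot: [-0.0, 0.629, 0.777, 0.0]
contact_force: [0.2, 0.6, 0.0]
gripper_width: 0.17
```

```bash
python3 - <<'E'
from h import *
st();plan([.4141,.3048,.087],101.9)
E
```

```text
t 30.4 pos [0.4134 0.3044 0.0871] yaw 102.03 tilt [0.     0.0001] F [0.2 0.6 0. ] w 0.17 q [-0.2   0.54 -0.69  2.04  0.51  0.74 -1.  ]
turn 1 x [0.0, -0.0001, 0.0022] | shift total [0.3, 0.7, 0.1] = 1 x [0.3, 0.7, 0.1]
```

>>> {"op": "drive_tool", "data": {
  "series": [-1,0.3,0.7,0.3,0,0,0,-1,0,0,0.3,0,0,0,-1,0,0,0,0,0,0,0.2,0,0,0,0,0,0,0.2,0,0,0,0,0,0,0.2,0,0,0,0,0,0,0.2,0,0,0,0,0,0,1,0,0,-20,0,0,0,1,0,0,-40,0,0,0,1,0,0,-50,0,0,0,1,0,0,-20,0,0,0]
}}

```text
t: 31.78
eef_pos: [0.4148, 0.3061, 0.2204]
tool_rot: [0.001, 0.629, 0.777, 0.002]
contact_force: [-0.2, -0.1, -0.3]
gripper_width: 1.002
```

```bash
python3 - <<'E'
from h import *
st();plan([.4295,.0774,.2],94.5)
E
```

```text
t 31.77 pos [0.4148 0.3061 0.2204] yaw 102.05 tilt [0.0043 0.0029] F [-0.2 -0.1 -0.3] w 1.002 q [-0.08  0.36 -0.82  1.93  0.31  0.98 -0.83]
turn 1 x [0.0046, -0.0022, 0.1317] | shift total [-229.1, -3.3, 20.4] = 6 x [-38.2, -0.5, 3.4]
```

>>> {"op": "drive_tool", "data": {
  "series": [1,0,0,0,0,0,0.125,1,-38,0,3,0,0,0,1,-38,0,3,0,0,0,1,-38,0,3,0,0,0,1,-38,0,3,0,0,0,1,-38,0,4,0,0,0,1,-38,-3,4,0,0,0,1,0,0,40,0,0,0,1,0,0,40,0,0,0,1,0,0,40,0,0,0,1,0,0,30,0,0,0,1,0,0,0,0,0,0]
}}

```text
t: 33.28
eef_pos: [0.4288, 0.0771, 0.0453]
tool_rot: [-0.001, 0.676, 0.737, -0.002]
contact_force: [0.0, -0.3, -0.7]
gripper_width: 1.0
```

```bash
python3 - <<'E'
from h import *
st();plan([.4295,.0774,.027],95)
E
```

```text
t 33.27 pos [0.4288 0.0771 0.0453] yaw 94.9 tilt [-0.0042 -0.0008] F [ 0.  -0.3 -0.7] w 1.0 q [ 0.16  0.5  -0.57  2.23  0.51  0.55 -0.72]
turn 1 x [-0.0043, 0.0004, -0.0017] | shift total [0.3, 0.7, 18.3] = 1 x [0.3, 0.7, 18.3]
```

>>> {"op": "drive_tool", "data": {
  "series": [1,0,0.5,11,0,0,0,1,0,0,5,0,0,0,1,0,0,1.5,0,0,0,1,0,0,0,0,0,0,-1,0,0,0,0,0,0,-1,0,0,0,0,0,0,-1,0,0,0,0,0,0,-1,0,0,0,0,0,0,-1,0,0,0,0,0,0,-1,0,0,0,0,0,0,-1,0,0,0,0,0,0,-1,0,0,0,0,0,0]
}}

```text
t: 34.78
eef_pos: [0.4309, 0.0774, 0.0291]
tool_rot: [0.0, 0.676, 0.736, -0.0]
contact_force: [-0.6, -0.4, 5.3]
gripper_width: 0.165
```

```bash
python3 - <<'E'
from h import *
st();plan([.48,.193,.22],101.9,start=([.4293,.077,.147],95))
E
```

```text
t 34.77 pos [0.4309 0.0774 0.0291] yaw 94.87 tilt [ 0.0001 -0.0002] F [-0.6 -0.4  5.3] w 0.165 q [ 0.13  0.53 -0.53  2.23  0.55  0.51 -0.76]
turn 1 x [0.0, 0.0, -0.1204] | shift total [103.1, 73.5, -73.0] = 4 x [25.8, 18.4, -18.3]
```

>>> {"op": "drive_tool", "data": {
  "series": [-1,0,0,-10,0,0,0,-1,0,0,-20,0,0,0,-1,0,0,-40,0,0,0,-1,0,0,-50,0,0,0,-1,0,0,0,0,0,-0.12,-1,26,18,-18,0,0,0,-1,26,18,-18,0,0,0,-1,26,18,-18,0,0,0,-1,26,18,-18,0,0,0,-1,0,0,0,0,0,0,-1,0,0,0,0,0,0,-1,0,0,0,0,0,0]
}}

```text
t: 36.28
eef_pos: [0.4796, 0.1924, 0.2204]
tool_rot: [-0.0, 0.632, 0.775, -0.001]
contact_force: [0.0, -0.3, -0.5]
gripper_width: 0.163
```

```bash
python3 - <<'E'
from h import *
st(); c=snap('wrist','w11')
cv2.imwrite('pics/w11b.png',cv2.resize(c['pixels'][0:260,130:380],None,fx=2.3,fy=2.3,interpolation=cv2.INTER_CUBIC))
E
```

```text
t 36.27 pos [0.4796 0.1924 0.2204] yaw 101.67 tilt [-0.0013 -0.0013] F [ 0.  -0.3 -0.5] w 0.163 q [ 0.14  0.35 -0.78  1.92  0.3   0.98 -0.57]
```

View pics/w11b.png

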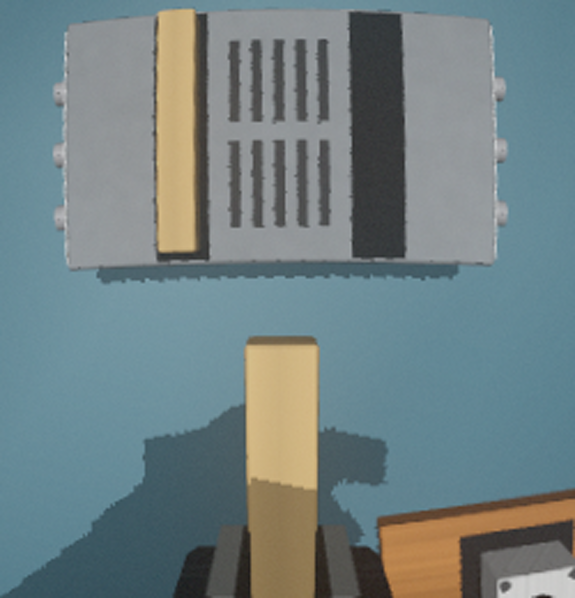

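```bash
python3 - <<'E'
from h import *
c=load('w11'); k=2.3; yw=101.67; T=tgt(np.radians(yw)).inv(); t0=np.array([.4796,.1924,0])
f=lambda p:np.round(T.apply(np.r_[p,0]-t0)*1000,1)
for n,z,pts in (('held',.2063,[(246,345),(317,343)]),('B',.075,[(158,11),(194,9),(196,250),(158,252)]),('R',.06,[(349,13),(402,13),(405,256),(351,257)]),('L',.06,[(154,15),(207,13),(209,258),(156,260)]),('amp',.06,[(68,20),(490,19),(494,261),(68,267)])):
    q=quad(c,pts,z,k,130,0); print(n,f(q.mean(0)),[f(x) for x in q])
E
```

```text
[0.4694 0.2442] ang [13.3, -166.7] len [14.2, 14.2]
held [52.8  0.5  0. ] [array([52.6, -6.6,  0. ]), array([53. ,  7.6,  0. ])]
[0.4145 0.3048] ang [11.3, -77.6, -167.0, 102.0] len [14.4, 99.4, 15.0, 99.8]
B [123.2 -41.1   0. ] [array([173.1, -48.7,   0. ]), array([173. , -34.3,   0. ]), array([ 73.6, -33.1,   0. ]), array([ 73.2, -48.1,   0. ])]
[0.493  0.3219] ang [15.1, -78.0, -165.8, 102.0] len [22.3, 105.9, 22.4, 105.6]
R [124.1  39.3   0. ] [array([176.4,  27.9,   0. ]), array([177.7,  50.1,   0. ]), array([71.7, 50.8,  0. ]), array([70.8, 28.4,  0. ])]
[0.4141 0.305 ] ang [10.3, -77.7, -167.7, 102.4] len [22.3, 106.2, 22.1, 107.0]
L [123.5 -41.4   0. ] [array([177.1, -53.2,   0. ]), array([176.6, -30.8,   0. ]), array([ 70.4, -29.6,   0. ]), array([ 70.1, -51.7,   0. ])]
[0.4537 0.3141] ang [11.7, -77.9, -167.5, 102.2] len [179.5, 107.5, 179.4, 110.0]
amp [124.4  -0.8   0. ] [array([178.8, -91. ,   0. ]), array([178.8,  88.5,   0. ]), array([71.3, 89.4,  0. ]), array([ 68.8, -90. ,   0. ])]
```

```bash
python3 - <<'E'
from h import *
w=np.array([.4796,.1924,0])+tgt(np.radians(102.1)).apply([.121,.0397,0]); print(w); plan([w[0],w[1],.089],102.1)
E
```

```text
[0.49305415 0.31903363 0.        ]
turn 1 x [-0.0014, 0.0008, -0.0075] | shift total [120.9, 39.5, 131.4] = 5 x [24.2, 7.9, 26.3]
```

>>> {"op": "drive_tool", "data": {
  "series": [-1,0,0,0,0,0,-0.0075,-1,40,13,0,0,0,0,-1,40,13,0,0,0,0,-1,41,13.5,10,0,0,0,-1,0,0,40,0,0,0,-1,0,0,40,0,0,0,-1,0,0,25,0,0,0,-1,0,0,9,0,0,0,-1,0,0,0,0,0,0,-1,0,0,0,0,0,0]
}}

```text
t: 37.58
eef_pos: [0.494, 0.3209, 0.0982]
tool_rot: [0.0, 0.628, 0.778, 0.001]
contact_force: [0.2, 0.4, 0.3]
gripper_width: 0.167
```

```bash
python3 - <<'E'
from h import *
w=np.array([.4796,.1924,0])+tgt(np.radians(102.1)).apply([.121,.0397,0]); st(); plan([w[0],w[1],.089],102.1)
E
```

```text
t 37.58 pos [0.494  0.3209 0.0982] yaw 102.16 tilt [0.0016 0.0011] F [0.2 0.4 0.3] w 0.167 q [-0.17  0.62 -0.68  1.85  0.51  0.85 -0.9 ]
turn 1 x [0.0018, -0.0008, 0.0011] | shift total [-1.7, -1.3, 9.2] = 1 x [-1.7, -1.3, 9.2]
```

>>> {"op": "drive_tool", "data": {
  "series": [-1,-1.7,-1,4,0,0,0,-1,0,0,2.5,0,0,0,-1,0,0,1,0,0,0,-1,0,0,0.7,0,0,0,-1,0,0,0,0,0,0,-1,0,0,0,0,0,0]
}}

```text
t: 38.33
eef_pos: [0.4927, 0.3185, 0.0892]
tool_rot: [0.0, 0.628, 0.778, -0.0]
contact_force: [-1.2, -1.9, 5.2]
gripper_width: 0.167
```

```bash
python3 - <<'E'
from h import *
st();plan([.4931,.319,.089],102.1)
E
```

```text
t 38.33 pos [0.4927 0.3185 0.0892] yaw 102.16 tilt [ 0.0002 -0.0004] F [-1.2 -1.9  5.2] w 0.167 q [-0.18  0.63 -0.67  1.86  0.52  0.83 -0.91]
turn 1 x [0.0002, 0.0005, 0.0011] | shift total [0.4, 0.5, 0.2] = 1 x [0.4, 0.5, 0.2]
```

>>> {"op": "drive_tool", "data": {
  "series": [0.2,0,0,0,0,0,0,0.2,0,0,0,0,0,0,0.2,0,0,0,0,0,0,0.2,0,0,0,0,0,0,1,0,0,-20,0,0,0,1,0,0,-40,0,0,0,1,0,0,-50,0,0,0,1,0,0,-40,0,0,0,1,0,0,0,0,0,0]
}}

```text
t: 39.45
eef_pos: [0.494, 0.3204, 0.2438]
tool_rot: [0.001, 0.628, 0.778, 0.004]
contact_force: [0.9, -0.4, -0.2]
gripper_width: 0.999
```

```bash
python3 - <<'E'
from h import *
st();plan([.4464,-.3044,.18],-2.8)
E
```

```text
t 39.45 pos [0.494  0.3204 0.2438] yaw 102.18 tilt [0.0066 0.0043] F [ 0.9 -0.4 -0.2] w 0.999 q [-0.09  0.45 -0.78  1.74  0.36  1.09 -0.77]
turn 12 x [0.0002, -0.0007, 0.1527] | shift total [-17.0, 626.4, 63.8] = 14 x [-1.2, 44.7, 4.6]
```

>>> {"op": "drive_tool", "data": {
  "series": [1,0,0,0,0,0,0.1527,1,0,0,0,0,0,0.1527,1,0,0,0,0,0,0.1527,1,0,0,0,0,0,0.1527,1,0,0,0,0,0,0.1527,1,0,0,0,0,0,0.1527,1,0,0,0,0,0,0.1527,1,0,0,0,0,0,0.1527,1,0,0,0,0,0,0.1527,1,0,0,0,0,0,0.1527,1,0,0,0,0,0,0.1527,1,0,0,0,0,0,0.1527]
}}

```text
t: 40.95
eef_pos: [0.4922, 0.3184, 0.2387]
tool_rot: [0.0, 1.0, -0.027, -0.0]
contact_force: [-0.3, -0.1, -0.7]
gripper_width: 1.001
```

>>> {"op": "drive_tool", "data": {
  "series": [1,-1.5,50,0,0,0,0,1,-1.5,52,0,0,0,0,1,-1.5,52,0,0,0,0,1,-1.5,52,0,0,0,0,1,-1.5,52,0,0,0,0,1,-1.5,53,0,0,0,0,1,-1.5,53,0,0,0,0,1,-1.5,53,5,0,0,0,1,-1.5,53,5,0,0,0,1,-1.5,52,5,0,0,0,1,-1,52,5,0,0,0,1,-1,52,5,0,0,0]
}}

```text
t: 42.45
eef_pos: [0.4445, -0.3071, 0.2137]
tool_rot: [-0.0, 1.0, -0.024, 0.0]
contact_force: [1.1, 0.4, 0.5]
gripper_width: 1.005
```

>>> {"op": "drive_tool", "data": {
  "series": [1,0,0,0,0,0,0,1,0,0,0,0,0,0,1,0,0,0,0,0,0]
}}

```text
t: 42.82
eef_pos: [0.4454, -0.3041, 0.2139]
tool_rot: [-0.0, 1.0, -0.023, 0.0]
contact_force: [-0.4, 0.7, 0.7]
gripper_width: 1.002
```

```bash
python3 - <<'E'
from h import *
st(); c=snap('wrist','w12'); plan([.4464,-.3044,.06],-2.8)
cv2.imwrite('pics/w12b.png',cv2.resize(c['pixels'][80:280,120:390],None,fx=2.9,fy=2.9,interpolation=cv2.INTER_CUBIC))
E
```

```text
t 42.83 pos [ 0.4454 -0.3041  0.2139] yaw -2.67 tilt [0.0002 0.0007] F [-0.4  0.7  0.7] w 1.002 q [ 0.53  0.3  -0.06  1.92  0.02  0.92 -1.15]
turn 1 x [-0.0005, -0.0003, 0.0022] | shift total [1.0, 0.1, 154.0] = 4 x [0.2, 0.0, 38.5]
```

View pics/w12b.png

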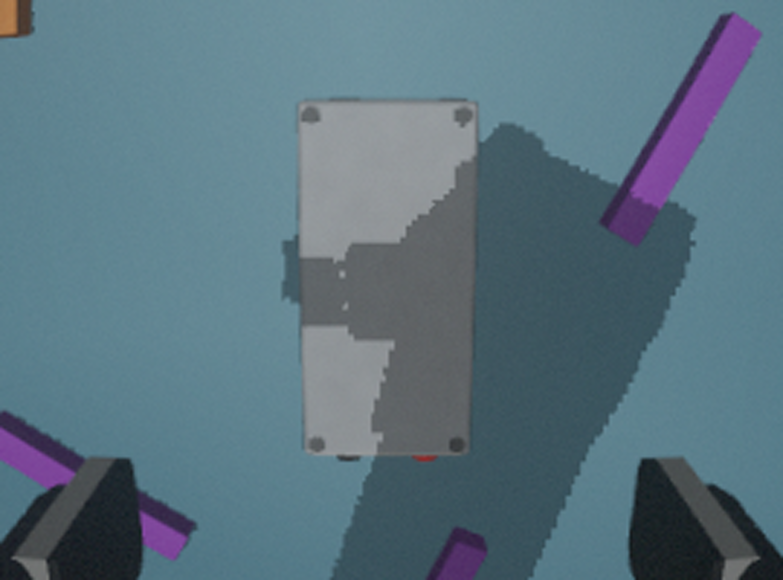

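```bash
python3 - <<'E'
from h import *
c=load('w12'); a=quad(c,[(311,115),(463,116),(456,445),(317,444)],.04,2.9,120,80).mean(0)-[.0005,.0019]; print(a)
plan([*a,.03],-2.9)
E
```

```text
[ 0.4465 -0.3026] ang [-93.0, 177.3, 86.9, -2.7] len [51.8, 120.2, 51.9, 120.2]
[ 0.44598542 -0.30448523]
turn 1 x [-0.0005, -0.0003, 0.0039] | shift total [0.6, 0.2, 184.0] = 5 x [0.1, 0.0, 36.8]
```

>>> {"op": "drive_tool", "data": {
  "series": [1,0.6,0,30,0,0,0.004,1,0,0,40,0,0,0,1,0,0,40,0,0,0,1,0,0,35,0,0,0,1,0,0,20,0,0,0,1,0,0,12,0,0,0,1,0,0,5,0,0,0,1,0,0,0,0,0,0,1,0,0,0,0,0,0]
}}

```text
t: 44.0
eef_pos: [0.4461, -0.3062, 0.0326]
tool_rot: [0.0, 1.0, -0.027, 0.001]
contact_force: [0.7, 0.0, -0.3]
gripper_width: 1.002
```

```bash
python3 - <<'E'
from h import *
st();plan([.446,-.3045,.03],-2.9)
E
```

```text
t 44.0 pos [ 0.4461 -0.3062  0.0326] yaw -3.05 tilt [ 0.0013 -0.0007] F [ 0.7  0.  -0.3] w 1.002 q [ 0.53  0.57 -0.05  2.02  0.05  0.54 -1.19]
turn 1 x [0.0007, -0.0013, -0.0026] | shift total [-0.2, -1.7, 2.6] = 1 x [-0.2, -1.7, 2.6]
```

>>> {"op": "drive_tool", "data": {
  "series": [1,0,-1.7,2,0,0,0,1,0,0,0,0,0,0,-1,0,0,0,0,0,0,-1,0,0,0,0,0,0,-1,0,0,0,0,0,0,-1,0,0,0,0,0,0,-1,0,0,0,0,0,0,-1,0,0,0,0,0,0,-1,0,0,0,0,0,0],
  "force": 80
}}

```text
t: 45.12
eef_pos: [0.4458, -0.3045, 0.0304]
tool_rot: [0.0, 1.0, -0.027, 0.0]
contact_force: [-1.4, 1.2, 5.2]
gripper_width: 0.713
```

```bash
python3 - <<'E'
from h import *
st()
y=np.radians(12); m=np.array([.4536,.3111])-.13*np.array([np.cos(y),np.sin(y)]); print(m)
plan([.4536,.3111,.25],12,start=([.446,-.3045,.25],-2.9))
E
```

```text
t 45.12 pos [ 0.4458 -0.3045  0.0304] yaw -3.06 tilt [ 0.0003 -0.0004] F [-1.4  1.2  5.2] w 0.713 q [ 0.52  0.58 -0.05  2.03  0.05  0.54 -1.19]
[0.32644081 0.28407148]
turn 2 x [0.0, 0.0, -0.13] | shift total [135.4, -600.6, 0.0] = 14 x [9.7, -42.9, 0.0]
```

>>> {"op": "drive_tool", "data": {
  "series": [-1,0,0,-10,0,0,0,-1,0,0,-20,0,0,0,-1,0,0,-40,0,0,0,-1,0,0,-50,0,0,0,-1,0,0,-50,0,0,0,-1,0,0,-50,0,0,0,-1,0,0,0,0,0,-0.13,-1,0,0,0,0,0,-0.13,-1,0,0,0,0,0,0]
}}

```text
t: 46.25
eef_pos: [0.4446, -0.3038, 0.2493]
tool_rot: [-0.001, 0.995, 0.103, -0.001]
contact_force: [-0.8, 0.0, -6.4]
gripper_width: 0.709
```

>>> {"op": "drive_tool", "data": {
  "series": [-1,11,-45,0,0,0,0,-1,11,-50,0,0,0,0,-1,11,-50,0,0,0,0,-1,11,-50,0,0,0,0,-1,11,-50,0,0,0,0,-1,11,-50,0,0,0,0,-1,11,-50,0,0,0,0,-1,11,-50,0,0,0,0,-1,11,-50,0,0,0,0,-1,12,-50,0,0,0,0,-1,12,-50,0,0,0,0,-1,12,-50,0,0,0,0]
}}

```text
t: 47.75
eef_pos: [0.4552, 0.3068, 0.2493]
tool_rot: [0.001, 0.995, 0.101, -0.0]
contact_force: [0.6, -0.1, -5.7]
gripper_width: 0.713
```

>>> {"op": "drive_tool", "data": {
  "series": [-1,0,0,0,0,0,0,-1,0,0,0,0,0,0,-1,0,0,0,0,0,0]
}}

```text
t: 48.12
eef_pos: [0.4558, 0.3041, 0.2494]
tool_rot: [0.001, 0.995, 0.102, -0.0]
contact_force: [-0.1, 0.5, -5.7]
gripper_width: 0.712
```

```bash
python3 - <<'E'
from h import *
st();plan([.4533,.3114,.107],12.05)
E
```

```text
t 48.12 pos [0.4558 0.3041 0.2494] yaw 11.67 tilt [-0.0005 -0.0016] F [-0.1  0.5 -5.7] w 0.712 q [-0.29  0.32 -0.51  1.84  0.18  1.03 -2.23]
turn 1 x [0.0014, 0.0008, -0.0066] | shift total [-0.9, -7.7, 142.4] = 4 x [-0.2, -1.9, 35.6]
```

>>> {"op": "drive_tool", "data": {
  "series": [-1,-1,-7.7,0,0,0,-0.0066,-1,0,0,40,0,0,0,-1,0,0,40,0,0,0,-1,0,0,30,0,0,0,-1,0,0,15,0,0,0,-1,0,0,5,0,0,0,-1,0,0,0,0,0,0,-1,0,0,0,0,0,0,-1,0,0,0,0,0,0]
}}

```text
t: 49.25
eef_pos: [0.4535, 0.3135, 0.1207]
tool_rot: [-0.0, 0.994, 0.106, 0.001]
contact_force: [0.5, 0.1, -6.3]
gripper_width: 0.71
```

```bash
python3 - <<'E'
from h import *
st();plan([.4533,.3114,.106],12.05)
E
```

```text
t 49.25 pos [0.4535 0.3135 0.1207] yaw 12.22 tilt [0.0013 0.0008] F [ 0.5  0.1 -6.3] w 0.71 q [-0.35  0.48 -0.46  1.94  0.3   0.78 -2.34]
turn 1 x [-0.0005, -0.0015, 0.003] | shift total [-0.6, 2.0, 14.7] = 1 x [-0.6, 2.0, 14.7]
```

>>> {"op": "drive_tool", "data": {
  "series": [-1,-0.6,2,6,0,0,0.003,-1,0,0,4,0,0,0,-1,0,0,2,0,0,0,-1,0,0,0,0,0,0,-1,0,0,0,0,0,0]
}}

```text
t: 49.88
eef_pos: [0.4529, 0.3113, 0.1079]
tool_rot: [-0.0, 0.994, 0.105, 0.0]
contact_force: [-0.5, 0.1, -6.0]
gripper_width: 0.71
```

```bash
python3 - <<'E'
from h import *
st();plan([.4533,.3114,.1055],12.05)
c=snap('scene','s2'); d=snap('side','d2')
a=c['pixels'][110:190,280:380];b=d['pixels'][255:355,115:240]
cv2.imwrite('pics/h.png',np.hstack([cv2.resize(x,(400,320),interpolation=cv2.INTER_CUBIC) for x in (a,b)]))
E
```

```text
t 49.88 pos [0.4529 0.3113 0.1079] yaw 12.06 tilt [0.0001 0.0002] F [-0.5  0.1 -6. ] w 0.71 q [-0.36  0.5  -0.45  1.95  0.31  0.76 -2.35]
turn 1 x [-0.0002, -0.0002, 0.0002] | shift total [0.4, -0.1, 2.4] = 1 x [0.4, -0.1, 2.4]
```

View pics/h.png

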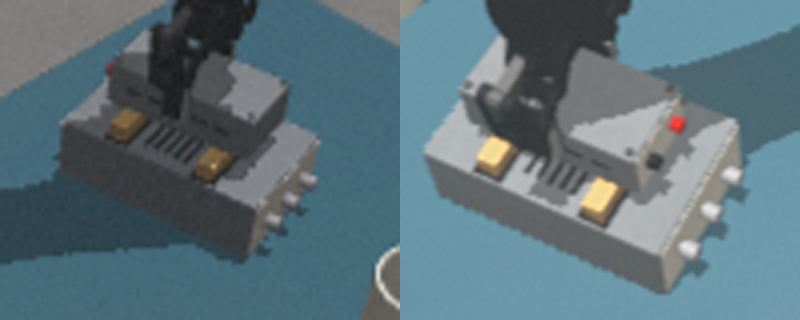

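>>> {"op": "drive_tool", "data": {
  "series": [-1,0.4,0,1.4,0,0,0,-1,0,0,0.9,0,0,0,-1,0,0,0.4,0,0,0,-1,0,0,0,0,0,0]
}}

```text
t: 50.48
eef_pos: [0.4533, 0.3112, 0.1054]
tool_rot: [0.0, 0.994, 0.105, 0.0]
contact_force: [-1.3, -1.0, -0.0]
gripper_width: 0.71
```

```bash
python3 - <<'E'
from h import *
st()
E
```

```text
t 50.48 pos [0.4533 0.3112 0.1054] yaw 12.05 tilt [ 0.0002 -0.0001] F [-1.3 -1.  -0. ] w 0.71 q [-0.36  0.5  -0.45  1.95  0.31  0.75 -2.35]
```

Weight is carried by the sticks now (vertical force went from -6 to 0); release.

>>> {"op": "drive_tool", "data": {
  "series": [1,0,0,0,0,0,0,1,0,0,0,0,0,0,1,0,0,0,0,0,0,1,0,0,0,0,0,0,1,0,0,-15,0,0,0,1,0,0,-40,0,0,0,1,0,0,-50,0,0,0,1,0,0,-40,0,0,0,1,-40,0,0,0,0,0,1,0,0,0,0,0,0,1,0,0,0,0,0,0,1,0,0,0,0,0,0]
}}

```text
t: 51.98
eef_pos: [0.4148, 0.3029, 0.2502]
tool_rot: [-0.0, 0.995, 0.105, 0.0]
contact_force: [-0.2, 0.8, 0.7]
gripper_width: 0.999
```

```bash
python3 - <<'E'
from h import *
st(); c=snap('wrist','w13')
cv2.imwrite('pics/w13b.png',cv2.resize(c['pixels'][0:250,130:390],None,fx=2.3,fy=2.3,interpolation=cv2.INTER_CUBIC))
E
```

```text
t 51.98 pos [0.4148 0.3029 0.2502] yaw 12.02 tilt [0.0001 0.0002] F [-0.2  0.8  0.7] w 0.999 q [-0.29  0.26 -0.54  1.91  0.16  1.01 -2.26]
```

The viewer's limit is reached, so I check the last placement numerically: the stick ends at z = 0.075 and the supply screws at z = 0.115, both in the amplifier frame.

```bash
python3 - <<'E'
from h import *
c=load('w13'); im=c['pixels']; y=np.radians(12.05); A=np.array([.4533,.3113])+[.0005,.0019]; u=np.array([np.cos(y),np.sin(y)]); v=np.array([-u[1],u[0]])
def rect(z,s=.5,X=100,Y=70):
    xs=np.arange(-X,X,s); ys=np.arange(Y,-Y,-s); m=np.zeros((len(ys),len(xs),2),np.float32)
    for j,yy in enumerate(ys):
        for i,xx in enumerate(xs): m[j,i]=proj(c,[*(A+(xx*u+yy*v)/1000),z],True)
    return cv2.remap(im,m[...,0],m[...,1],cv2.INTER_LINEAR),xs,ys
r,xs,ys=rect(.075); h=cv2.cvtColor(r,cv2.COLOR_BGR2HSV)
m=cv2.inRange(h,(10,70,60),(30,255,255)); n,l,s,ce=cv2.connectedComponentsWithStats(m)
for i in range(1,n):
    if s[i,4]>80: x,yy,w,hh,a=s[i]; print('tan x %.1f..%.1f y %.1f..%.1f'%(xs[x],xs[x+w-1],ys[yy+hh-1],ys[yy]),a)
r,xs,ys=rect(.115); g=cv2.cvtColor(r,cv2.COLOR_BGR2GRAY).astype(np.float32)
d=cv2.blur(g,(21,21))-cv2.blur(g,(7,7))
for sx in(-60,60):
    for sy in(-26,26):
        i0=int((sx+100)/.5);j0=int((70-sy)/.5);w=d[j0-10:j0+11,i0-10:i0+11]; j,i=np.unravel_index(w.argmax(),w.shape)
        print('screw',sx,sy,'offset',(i-10)*.5,-(j-10)*.5,round(float(w.max()),1))
# whole-scene check: changes of mug/bin between start and now
b=snap('scene','s3')['pixels']; a=load('scene0')['pixels']; df=cv2.absdiff(a,b).max(2)
k=1.5625
for n,(x0,y0,x1,y1) in dict(mug=(575,265,640,330),bin=(298,458,393,553)).items():
    q=df[int(y0/k):int(y1/k),int(x0/k):int(x1/k)]; print(n,'changed px',int((q>40).sum()),'of',q.size)
E
```

```text
tan x -47.5..-31.0 y 36.0..50.0 877
tan x 32.0..47.0 y 36.0..50.0 851
tan x -48.0..-31.0 y -50.0..-36.0 939
tan x 32.5..47.5 y -50.0..-36.0 866
screw -60 -26 offset 0.0 0.0 25.3
screw -60 26 offset 1.0 1.0 27.1
screw 60 -26 offset 0.0 0.0 28.3
screw 60 26 offset 0.0 -0.5 29.6
mug changed px 0 of 1722
bin changed px 0 of 3660
```

Everything is centred within about 1 mm, and the mug and bin haven't moved. Handing in.

```bash
python3 -c "
from h import *
st(); print(bot.hand_in())"
```

```text
t 52.08 pos [0.4146 0.3029 0.2499] yaw 12.02 tilt [-0.0004  0.0001] F [0.1 0.6 0.7] w 0.997 q [-0.29  0.26 -0.54  1.91  0.16  1.01 -2.26]
the job is handed in; nothing more can be done
None
```

The job is done and handed in at 52 s. Everything was moved in the order asked, let go, and the arm is clear above the scene.

| Item | Placed on | Last check |
|---|---|---|
| Attenuator | Square mat | about 1.1 mm along and 0.5 mm across from centre, lined up within about 0.5° |
| Filter | Long mat | about 0.7 mm along and 0.2 mm across from centre, lined up within about 0.5° |
| Two wooden sticks | Amplifier's rubber strips | within about 1 mm of each strip's centre, ends even at ±50 mm |
| Supply module | The two sticks | screw positions within about 1 mm of a centred, aligned placing; the sticks took its weight before release |

- **Mug and bin:** no pixels changed in the scene camera between the start and the end.
- **Camera disagreement:** the wrist camera's calibration was off by about 2 mm sideways in the world frame. I found this from parts already held in the gripper and corrected for it.
- **Check not done:** the viewer's picture limit stopped me from seeing the final picture. The last checks of the supply and sticks come from image measurements only.

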